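Clear the dressing stone and slide the drip tray home under the grinding wheel

ROBOT

A 6-joint arm with a two-finger parallel gripper is mounted at the origin on the work surface. World frame = base frame: x ahead of the robot, y to its left, z up, the work surface at z = 0. Lengths are in m, angles in degrees, forces in N, time in s.
With the tool pointing down it reaches from about 0.3 to 0.75 m from the base axis. Payload 8.5 kg.
Tool frame: the origin (TCP) lies midway between the tips of the shut fingers; the grasp point (between the pads) lies 19 mm behind it (env.grip_depth is the distance from the TCP to the grasp point, in m); y points along the fingers, x is the direction in which the jaws open and shut, and the axes are right-handed (so a half turn about y gives the same grasp; the last joint's range is limited). The gripper opens to 85 mm and grips with 20 to 120 N. Pads are 22 mm wide; open, the fingers measure 114 mm over their backs; the gripper's body (76 mm by 85 mm) begins 54 mm behind the grasp point. The pads swing forward as they close: fully open they stand 13 mm farther back than shut.
Start: joints at [60.258, 21.807, 74.336, -0, 83.858, -12.336], TCP at [0.165, 0.525, 0.193] pointing down, gripper open.
Joint ranges: [-178.18, 178.18], [-50.72, 133.34], [12.68, 142.11], [-81.47, 261.47], [9.98, 163.14], [-165.26, 165.26]. Speed limits (degrees/s): [136.94, 136.94, 180, 180, 180, 180].

INTERFACE

Orientations are given as a 3x3 rotation matrix whose columns are the frame's x, y, z axes.
In Python, from rig import env gives the robot as it stands.
- The arm moves only by the shell command python3 -m inch 'ROWS' [FORCE]. ROWS is JSON, a list that holds one entry, the list of rows, each a list of 7 numbers: the gripper command: -1 is shut, 1 is fully open, values between are in proportion, then the shift along the world's x, y, z in cm, then the turn, a rotation vector about the world's x, y, z in degrees. In form: [[[grip, dx, dy, dz, rx, ry, rz], ...]]. A call has 1 to 20 rows; each row is the pose to reach, as a shift and turn from the pose commanded when the call began; what a row does not reach only later rows make up. A row lasts 1/8 s, in which the tool goes at most 62.5 mm and 10.7 degrees, less where a joint would pass 70% of its speed; a pose out of reach is approached as far as the arm can. A call with a gripper value outside its range is refused whole. The fingers move at their own pace and stop on an object; FORCE is the grip in N (left out, the last holds). Time passes only in rows, so rows that repeat a pose let the fingers close. It gives the time, the measured TCP pose, the force and the opening at its end, in the units of the state.
- env.observe(): the state, without advancing time (a new reading comes with each control period).
- env.get_image(name): name is "scene" or "top" or "wrist"; returns a dict with "frame" (384x512x3 uint8, red, green, blue), "mtx" (3x3 intrinsics, pixels), "rvec" (rotation vector, rad) and "tvec" (3), from world to camera coordinates, as OpenCV has them. Camera axes: x right, y down, z forward; pixel columns grow to the right and rows downward; lengths in m; the calibration is good to about 2 mm. The wrist camera is an equidistant fisheye: a pixel r from the principal point sees the ray r / f radians off the axis. A picture is of the moment at which its call begins. There is no depth.
- env.close_job(): hands the job in, once; it reports no verdict.
The state is a dict: "time_s": time; "q": joint angles; "qvel": joint speeds; "joint_efforts": joint torques, N m; "position": TCP position; "tool_rot": TCP orientation; "ft_force": force on the tool from outside, world axes, zero at the start; "wrist_torque": the same for the moment, N m; "grip_width": finger opening in m.
Only numpy, scipy, OpenCV 4.12 (cv2) and the standard library are available. Lean on these libraries where they do the work, as an engineer would, in place of code of your own. Each camera call takes 0.05 s, during which the arm holds its last target.

TASK

The wheel's drip tray has to go back under the grinding wheel, but the dressing stone has been left lying in its track. Set the stone down on the wooden board without dropping it, then slide the tray along its track under the wheel until it is fully home against the wooden stop. Do not knock the wheel, and leave the other things on the bench where they are.

Things in the scene. Friction and masses are not known exactly. Their poses are not given: they have to be found in the camera images.
- grinder: The fixed grinding stand with the tray's track; origin on the bench top midway between the rails, straight below the wheel's centre, z up. The track runs along its y axis on the bench top between wooden rails 12 mm high, 18 mm wide, inner faces at x = -70 and +70 mm, from y = -70 to the open end at y = +335 mm. The tray goes home towards -y; at home its centre is at y = -3 mm.
- stop (a point): Middle of the foot of the face of the wooden stop bar, on the bench at the closed end of the track beyond the wheel (y = -68 mm of the grinder); the bar is 22 mm high.
- arch_top (a point): Top of the thin round-bar arch over the wheel, 190 mm high, in the wheel's plane; its legs stand outside the rails, 97 mm to either side of the track's middle.
- pedestal (a point): Centre of the top of the arbor's bearing pedestal, 135 mm high, beyond the stop bar at y = -128 mm of the grinder. A belt guard (up to 120 mm high) runs behind it at y = -163 to -195 mm, from there to the motor (150 mm high) on the far side of the track.
- wheel: The grinding wheel, a grey disc 130 mm in diameter and 22 mm thick standing across the track, axis along the grinder's y axis; origin at its centre, 105 mm above the bench, so that 40 mm are free beneath it. Its hub nut stands out to 26 mm from the centre towards +y. It does not turn.
- tray_center (a point): Centre (half-way up, 15 mm over its underside) of the loose drip tray: an open square aluminium tray 130 x 130 mm and 30 mm high with 4 mm walls, about 0.5 kg, standing on the bench between the rails near the open end of the track; its axes are nearly parallel to the grinder's. It has 5 mm play at each side.
- tray: The same tray; origin at the centre of its underside.
- stone_center (a point): Centre (half-way up) of the loose dressing stone: a plain grey abrasive block 56 mm (its x) by 95 mm (its y, roughly along the track) and 50 mm high (its z), about 0.5 kg, standing on the bench in the track between tray and wheel. It is too tall to pass under the wheel.
- stone: The same stone; origin at the centre of its underside.
- board: The low wooden board on the bench on which the stone belongs: 130 mm (its x) by 160 mm (its y), 10 mm thick, fixed; origin at the centre of its underside, on the bench.
- tub: Bystander: open white plastic tub, 72 mm across, 55 mm high, in front of the track; origin under its centre.
- spare_wheel: Bystander: spare grinding wheel lying flat, 120 mm across, 22 mm thick; origin under its centre.
- jar: Bystander: closed glass jar, 60 mm across, 75 mm high; origin under its centre.
- wrench: Bystander: wrench 160 mm long lying along its x axis; origin under its middle.
- brush: Bystander: brush 180 mm long lying along its x axis; origin under its middle.
Mind the look-alikes: they are no part of the job. What is shaped like the tray but turquoise is not meant.

How it is judged (in metres and radians):
On the way, in this order (a step that is already met when the one before it is completed fails the run):
1. the stone lies released and at rest on the wooden board (x of stone_center in the frame of board between -0.065 and 0.065 m and y of stone_center in the frame of board between -0.08 and 0.08 m and z of stone_center in the frame of board below 0.07 m and contact force between stone and board above 1 N and contact force between stone and the fingers below 0.05 N and linear speed of stone below 0.05 m/s), for 0.2 s.
2. the tray is home under the wheel (y of tray_center in the frame of grinder between -0.013 and 0.009 m and x of tray_center in the frame of grinder between -0.015 and 0.015 m and z of tray_center in the frame of grinder below 0.022 m and angle between tray_center's own z axis and vertical below 0.06 rad and linear speed of tray below 0.03 m/s), for 0.2 s.
At the end, for the whole second after the job is handed in: The stone rests on the wooden board, its centre within the board's outline, released and still; the tray stands flat in its track under the wheel, within 12 mm of the stop, and is still (all of step 1 and all of step 2); the robot touches nothing.
It fails at once if the wheel is knocked: touched by the robot, the stone or the tray with more than 10 N (contact force between any of the arm, the fingers, stone, tray and wheel above 10 N).
It fails at once if the stone is dropped: it falls freely at more than 0.7 m/s (a drop of more than about 25 mm) (linear speed of stone above 0.7 m/s and contact force between stone and the fingers below 0.05 N).
It fails at once if another thing on the bench is moved more than 30 mm (distance of any of tub, spare_wheel, jar, wrench, brush from where it was at the start of the episode above 0.03 m).
It also fails if it takes over 69 s, if anything falls off the work surface, if the arm or the gripper's body presses on something with over 40 N, if the wrist force passes 120 N, or if a joint passes its speed limit or range.

## Working session

There is one attempt and no reset: what is moved stays moved. The work goes in short steps, Python scripts to look and compute and a shell command to move; the robot and the scene stay as the last step left them, time stands still between calls to the robot, and variables do not carry over. Pictures are saved under pics/ and viewed, and the job is handed in when it is done.

```bash
ls; mkdir -p pics; python3 - <<'E'
from rig import env
import cv2
o=env.observe();print(o)
for n in("scene","top","wrist"):
    d=env.get_image(n);print(n,d["mtx"].tolist(),d["rvec"],d["tvec"])
    cv2.imwrite(f"pics/{n}0.png",cv2.resize(d["frame"][:,:,::-1],None,fx=1.5,fy=1.5,interpolation=cv2.INTER_CUBIC))
E
```

```text
pics
{'time_s': 0.0, 'q': array([ 6.02590437e+01,  2.18410240e+01,  7.43854042e+01,  1.84408058e-04,
        8.38579233e+01, -1.23359131e+01]), 'qvel': array([ 0.03549688, -0.0036872 ,  0.01051466,  0.00657535, -0.08694574,
        0.06499171]), 'joint_efforts': array([ 1.29403314e-03, -4.48472750e+01, -2.31279552e+01, -7.96737004e-05,
        4.77056281e-03,  1.73741870e-05]), 'position': array([0.164343  , 0.52450511, 0.19260767]), 'tool_rot': array([[ 2.99124587e-01, -7.33111366e-04, -9.54213783e-01],
       [ 9.54212982e-01, -1.27669826e-03,  2.99125317e-01],
       [-1.43753524e-03, -9.99998916e-01,  3.17652545e-04]]), 'ft_force': array([ 0.8252989 , -0.17125632,  0.19873737]), 'wrist_torque': array([0.07146418, 0.0057746 , 0.03111816]), 'grip_width': 0.08540665282200957}
scene [[444.9105597669145, 0.0, 255.13670679051134], [0.0, 444.9105597669145, 197.97113378098496], [0.0, 0.0, 1.0]] [ 1.15713315  2.14893293 -1.13834964] [ 0.20177051 -0.14163334  2.07292338]
top [[477.8410045563509, 0.0, 257.77107763251723], [0.0, 477.8410045563509, 186.21353461120796], [0.0, 0.0, 1.0]] [ 2.19232098 -2.17827138  0.08746457] [0.08598242 0.53683444 1.53477898]
wrist [[297.3186396354542, 0.0, 255.0523909962744], [0.0, 297.3186396354542, 191.52793347870787], [0.0, 0.0, 1.0]] [-2.30856095 -1.69616211 -0.27802351] [-0.54988882 -0.04078131  0.38090004]
```

View pics/scene0.png

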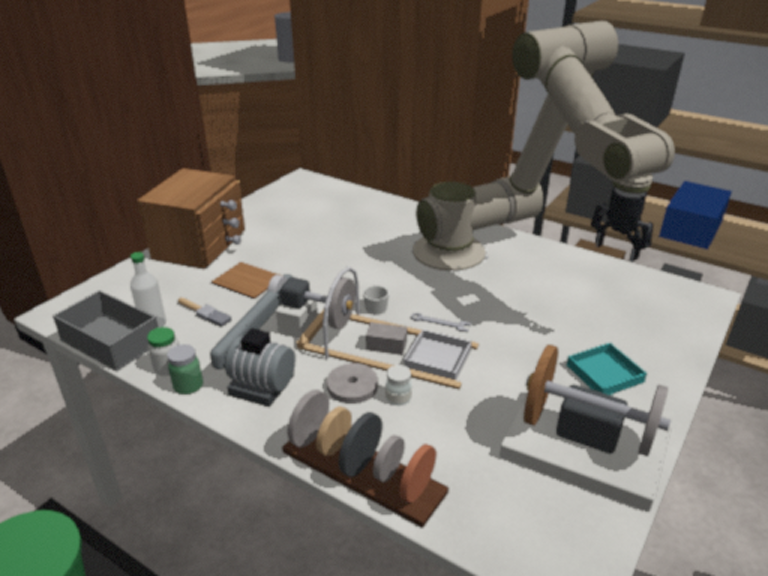

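View pics/top0.png

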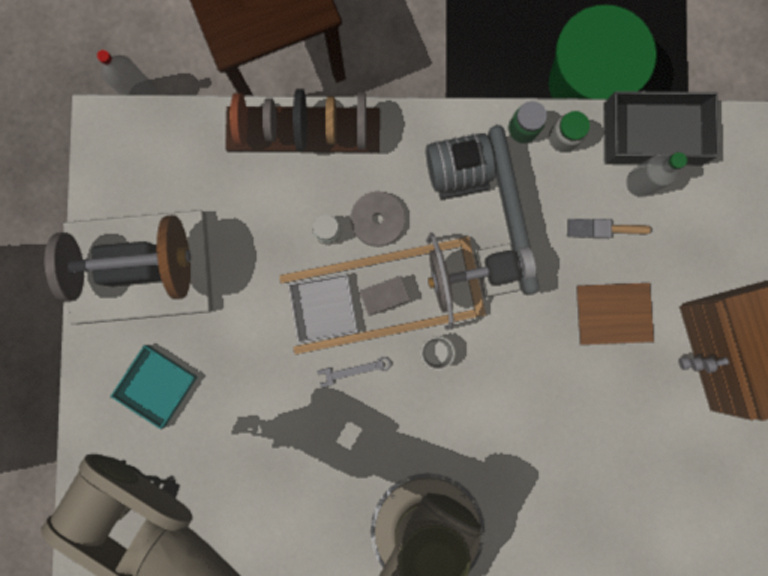

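View pics/wrist0.png

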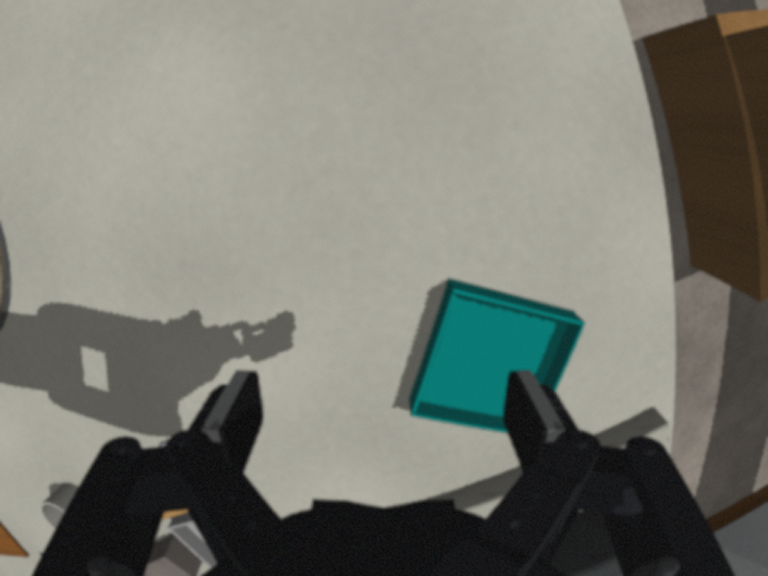

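The scene camera sees the track at (300-480, 310-385). The top view shows the grinder at (285-480, 240-350), the stone at (390,295), the tray at (327,307) and the board at (615,313). The turquoise decoy tray is off to the left. I'll enlarge the crops to read points.

```bash
cat > h.py <<'E'
import numpy as np, cv2
from rig import env
def save(n,fn,x0,y0,w,h,s):
    d=env.get_image(n); f=d["frame"][y0:y0+h,x0:x0+w,::-1]
    f=cv2.resize(f,None,fx=s,fy=s,interpolation=cv2.INTER_CUBIC)
    st=20
    for x in range((x0//st+1)*st,x0+w,st):
        cv2.line(f,(int((x-x0)*s),0),(int((x-x0)*s),5),(0,0,255),1); cv2.putText(f,str(x),(int((x-x0)*s)+2,12),0,.35,(0,0,255),1)
    for y in range((y0//st+1)*st,y0+h,st):
        cv2.line(f,(0,int((y-y0)*s)),(5,int((y-y0)*s)),(0,0,255),1); cv2.putText(f,str(y),(6,int((y-y0)*s)+4),0,.35,(0,0,255),1)
    cv2.imwrite(fn,f); return d
def ray(d,uv):
    R,_=cv2.Rodrigues(np.array(d["rvec"],float)); K=np.array(d["mtx"]); t=np.array(d["tvec"]).reshape(3)
    a=np.linalg.inv(K)@[uv[0],uv[1],1.]
    return -R.T@t, R.T@a
def rayfish(d,uv):
    R,_=cv2.Rodrigues(np.array(d["rvec"],float)); K=np.array(d["mtx"]); t=np.array(d["tvec"]).reshape(3)
    x=(np.array(uv)-[K[0,2],K[1,2]])/K[0,0]; th=np.hypot(*x)
    a=np.array([x[0]/th*np.sin(th),x[1]/th*np.sin(th),np.cos(th)])
    return -R.T@t, R.T@a
def atz(ry,z):
    c,v=ry; return c+v*(z-c[2])/v[2]
def tri(rs):
    A=np.zeros((3,3));b=np.zeros(3)
    for c,v in rs:
        v=v/np.linalg.norm(v);P=np.eye(3)-np.outer(v,v);A+=P;b+=P@c
    p=np.linalg.solve(A,b)
    return p,[float(np.linalg.norm((np.eye(3)-np.outer(v,v)/(v@v))@(p-c))) for c,v in rs]
E
python3 - <<'E'
from h import *
save("top","pics/topA.png",180,140,160,110,5)
save("scene","pics/scA.png",190,170,140,100,5.6)
save("top","pics/topB.png",370,170,80,80,6)
save("scene","pics/scB.png",130,160,80,60,8)
E
```

```text
(no output)
```

View pics/topA.png

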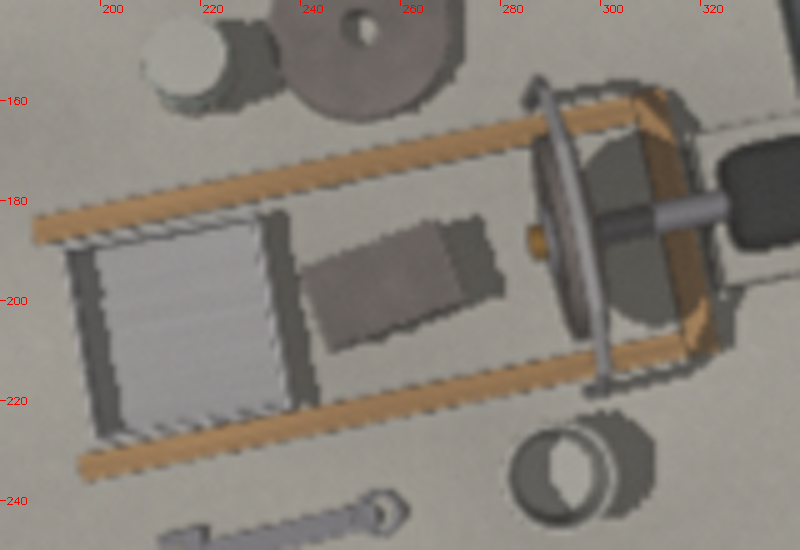

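View pics/scA.png

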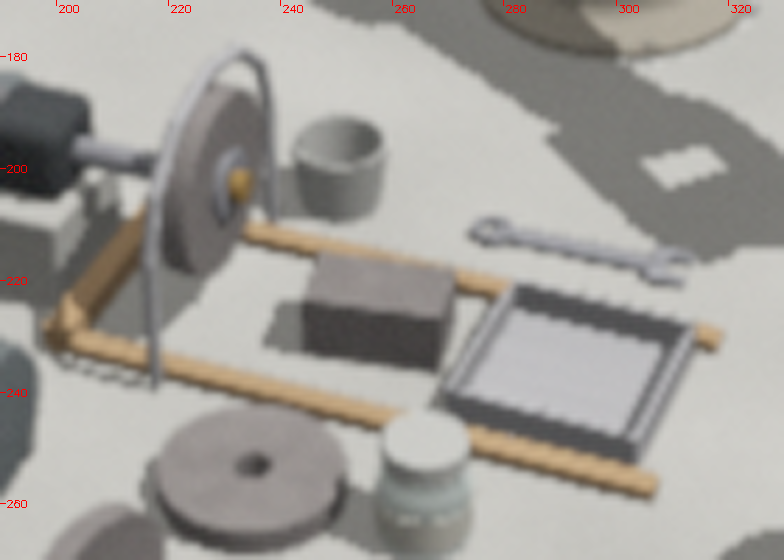

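View pics/topB.png

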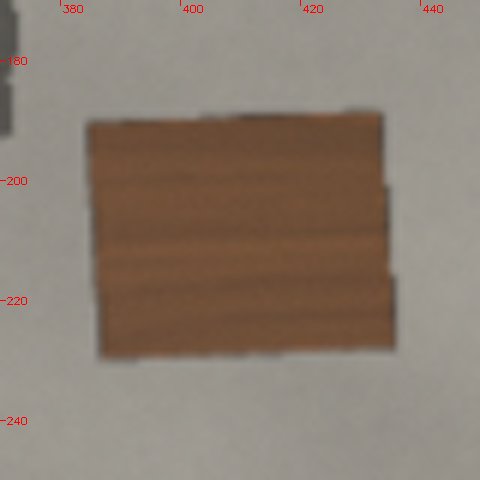

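View pics/scB.png

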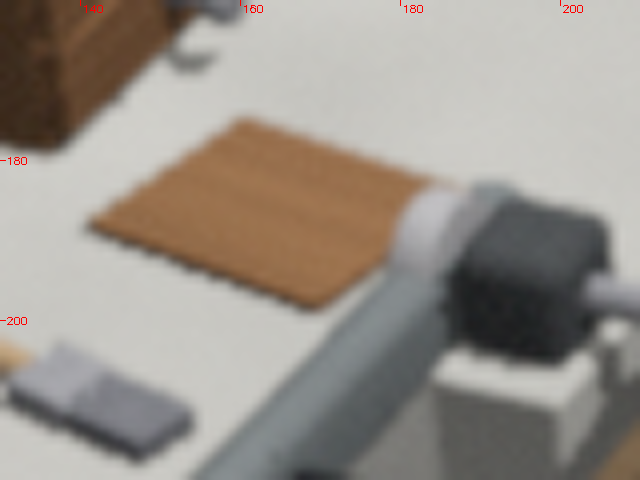

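```bash
python3 - <<'E'
from h import *
T=env.get_image("top");S=env.get_image("scene")
t=lambda x,y:ray(T,(180+x/5-.4,140+y/5-.4)); s=lambda x,y:ray(S,(190+x/5.6-.4,170+y/5.6-.4))
np.set_printoptions(precision=4,suppress=True)
print("cams",ray(T,(0,0))[0],ray(S,(0,0))[0])
# stone corners: top TL,TR,BR,BL(topview) ; scene
tc=[(300,268),(438,220),(466,300),(332,352)]
for c in tc: print("stone top z.05",atz(t(*c),.05))
print("mean", np.mean([atz(t(*c),.05) for c in tc],0))
sc=[(443,316),(306,303),(316,254),(452,264)]
for a,b in zip(tc,sc): print(tri([t(*a),s(*b)]), atz(s(*b),.05))
print("tray")
tc=[(66,248),(283,210),(318,402),(101,440)]
sc=[(640,457),(443,392),(513,285),(693,327)]
for a,b in zip(tc,sc): print(tri([t(*a),s(*b)]),atz(t(*a),.03))
print("mean",np.mean([atz(t(*c),.03) for c in tc],0))
print("rails")
for p in [(33,217),(37,243),(78,457),(84,482),(540,146),(536,120),(590,347),(592,370)]: print(p,atz(t(*p),.012))
print("arch top",tri([t(572,195),s(243,50)]))
print("hubnut",tri([t(530,243),s(240,184)]))
print("arch legs", tri([t(597,390),s(272,222)]), tri([t(527,104),s(155,388)]))
tB=lambda x,y:ray(T,(370+x/6-.4,170+y/6-.4)); sB=lambda x,y:ray(S,(130+x/8-.4,160+y/8-.4))
tc=[(88,122),(382,110),(396,349),(100,357)]
for a in tc: print("board",atz(tB(*a),.01))
print(np.mean([atz(tB(*a),.01) for a in tc],0))
print(tri([tB(382,110),sB(88,224)]),tri([tB(396,349),sB(243,118)]),tri([tB(88,122),sB(318,305)]))
for n,p in [("tub",(560,475)),("jar",(185,57)),("spare",(360,30)),("guardlow",(725,290))]: print(n,atz(t(*p),.06))
E
```

```text
cams [0.4193 0.0964 1.5703] [1.6103 0.8183 1.0464]
stone top z.05 [0.5113 0.1473 0.05  ]
stone top z.05 [0.5426 0.0595 0.05  ]
stone top z.05 [0.4916 0.0414 0.05  ]
stone top z.05 [0.4579 0.1265 0.05  ]
mean [0.5008 0.0937 0.05  ]
(array([0.5098, 0.1499, 0.0498]), [0.002992765813646026, 0.002992765813645998]) [0.5085 0.1526 0.05  ]
(array([0.5412, 0.0624, 0.0438]), [0.003540656904085048, 0.003540656904084968]) [0.5462 0.0702 0.05  ]
(array([0.4919, 0.0411, 0.0448]), [0.00013288055542123417, 0.0001328805554211901]) [0.4978 0.0451 0.05  ]
(array([0.4576, 0.1271, 0.0503]), [0.0007324066683471178, 0.0007324066683471777]) [0.4569 0.1276 0.05  ]
tray
(array([0.5239, 0.3046, 0.013 ]), [0.003545004939712173, 0.0035450049397120413]) [0.5245 0.2992 0.03  ]
(array([0.5466, 0.1671, 0.0193]), [0.008465701576934933, 0.008465701576934955]) [0.55   0.1593 0.03  ]
(array([0.4215, 0.1443, 0.0173]), [0.009592047941961206, 0.009592047941961175]) [0.4263 0.1356 0.03  ]
(array([0.3997, 0.2779, 0.0238]), [0.0027777877519179718, 0.0027777877519179596]) [0.4011 0.2747 0.03  ]
mean [0.4755 0.2172 0.03  ]
rail
[... 464 characters left out ...]
ch legs (array([ 0.4332, -0.0428,  0.0036]), [0.00402646024142315, 0.004026460241423185]) (array([ 0.6235,  0.0006, -0.0003]), [0.001039027791220491, 0.0010390277912205818])
board [ 0.5275 -0.3252  0.01  ]
board [ 0.5352 -0.4862  0.01  ]
board [ 0.405  -0.4911  0.01  ]
board [ 0.3997 -0.33    0.01  ]
[ 0.4669 -0.4081  0.01  ]
(array([ 0.5339, -0.4859,  0.0044]), [0.0027936507012576803, 0.00279365070125763]) (array([ 0.4044, -0.4928,  0.0032]), [0.0010261526157351857, 0.0010261526157353206]) (array([ 0.5267, -0.3245,  0.0073]), [0.0017551794076322935, 0.001755179407631958])
tub [ 0.3813 -0.0178  0.06  ]
jar [0.6449 0.2215 0.06  ]
spare [0.663  0.1101 0.06  ]
guardlow [ 0.4985 -0.1222  0.06  ]
```

```bash
python3 - <<'E'
from h import *
d=env.get_image("wrist");o=env.observe()
c=rayfish(d,(300,200))[0];print(c,o["tool_rot"].T@(c-o["position"]))
R=o["tool_rot"];print("yaw",np.degrees(np.arctan2(R[1,0],R[0,0])))
S=env.get_image("scene")
for b in [(640,457),(443,392),(513,285),(693,327)]: print(atz(ray(S,(190+b[0]/5.6-.4,170+b[1]/5.6-.4)),.03))
p=o["position"]; print((np.array([.501,.094,.2])-p)*100)
E
```

```text
[0.08486263 0.55017894 0.37367447] [ 0.00040266 -0.18046855  0.08360308]
yaw 72.59389091308768
[0.53980437 0.3159207  0.03      ]
[0.55348529 0.18108927 0.03      ]
[0.43124893 0.16067547 0.03      ]
[0.40534926 0.28343342 0.03      ]
[ 33.64942906 -43.07776462   0.67979429]
```

```bash
python3 -m inch '[[[1,2,-2.5,0.7,0,0,-3],[1,5,-6,0.7,0,0,-8],[1,9,-11,0.7,0,0,-15],[1,13,-16,0.7,0,0,-22],[1,17,-21,0.7,0,0,-29],[1,21,-26,0.7,0,0,-36],[1,25,-31,0.7,0,0,-43],[1,29,-35,0.7,0,0,-49],[1,32,-38.5,0.7,0,0,-52],[1,33.6,-40,0.7,0,0,-52],[1,33.6,-40,0.7,0,0,-52],[1,33.6,-40,0.7,0,0,-52]]]' 40
python3 - <<'E'
from h import *
save("wrist","pics/w1.png",80,100,350,284,2.2)
o=env.observe();print(o["position"],o["tool_rot"])
E
```

```text
time_s: 2.05
position: [0.4997, 0.1259, 0.2003]
tool_rot: [[0.935, -0.0, -0.353], [0.353, 0.0, 0.935], [-0.0, -1.0, 0.0]]
ft_force: [0.0, 0.2, 0.5]
grip_width: 0.0858
[0.49967442 0.12600487 0.20038693] [[ 9.35383018e-01 -1.16545475e-04 -3.53636249e-01]
 [ 3.53636267e-01  2.37618915e-04  9.35382988e-01]
 [-2.49839929e-05 -9.99999965e-01  2.63479404e-04]]
```

View pics/w1.png

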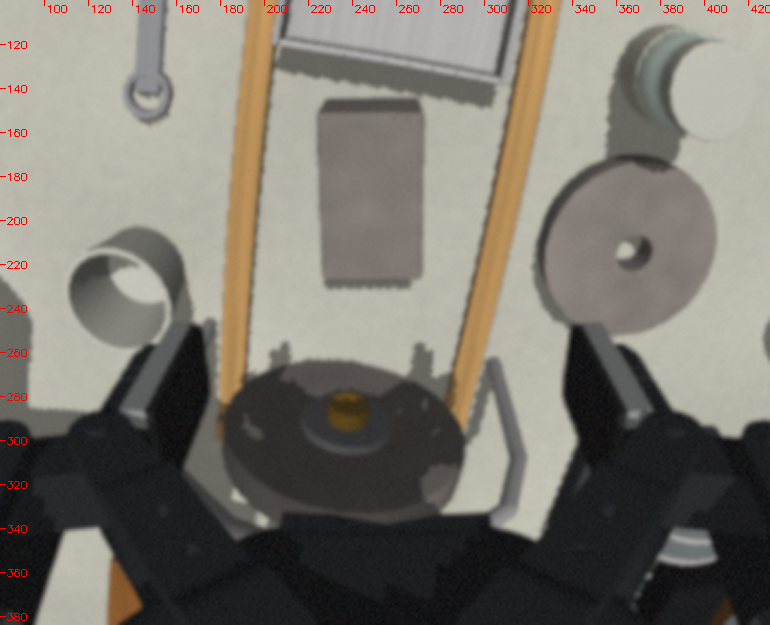

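```bash
python3 - <<'E'
from h import *
np.set_printoptions(precision=4,suppress=True)
d=env.get_image("wrist");T=env.get_image("top")
w=lambda x,y:rayfish(d,(80+x/2.2-.3,100+y/2.2-.3))
t=lambda x,y:ray(T,(180+x/5-.4,140+y/5-.4))
c=[(319,112),(421,112),(422,277),(323,280)]
tc=[(332,352),(300,268),(438,220),(466,300)]
P=[]
for a,b in zip(c,tc): 
    P.append(atz(w(*a),.05));print(P[-1],tri([w(*a),t(*b)]))
P=np.array(P);print(P.mean(0),"yaws",[np.degrees(np.arctan2(v[0],-v[1])) for v in (P[2]-P[1],P[3]-P[0])],[np.degrees(np.arctan2(v[1],v[0])) for v in (P[1]-P[0],P[2]-P[3])])
print([np.linalg.norm(P[i]-P[(i+1)%4])for i in range(4)])
print("tray edge",atz(w(275,38),.03),atz(w(505,80),.03))
L=[atz(w(271,50),.0),atz(w(247,300),.0)];Rr=[atz(w(516,80),.0),atz(w(455,350),.0)]
print("railfoot",L,Rr)
print("nut",atz(w(350,412),.105))
E
```

```text
[0.4599 0.1328 0.05  ] (array([0.4588, 0.127 , 0.0226]), [0.00021592151894836916, 0.00021592151894848523])
[0.509  0.1513 0.05  ] (array([0.5121, 0.1479, 0.0279]), [0.0005183706068044973, 0.0005183706068045659])
[0.5439 0.065  0.05  ] (array([0.545 , 0.0598, 0.0388]), [0.0015677232614828374, 0.0015677232614828614])
[0.4927 0.0435 0.05  ] (array([0.4924, 0.0413, 0.0454]), [0.000636293140798758, 0.0006362931407988506])
[0.5014 0.0982 0.05  ] yaws [np.float64(22.034344851688694), np.float64(20.22180277950583)] [np.float64(20.580846500001027), np.float64(22.724168491166033)]
[np.float64(0.05249912448771408), np.float64(0.09309177736347422), np.float64(0.05549546417677199), np.float64(0.09513918386985325)]
tray edge [0.4232 0.1588 0.03  ] [0.5477 0.1814 0.03  ]
railfoot [array([0.4193, 0.1475, 0.    ]), array([ 0.4535, -0.0133,  0.    ])] [array([0.5605, 0.182 , 0.    ]), array([0.5971, 0.0005, 0.    ])]
nut [0.5261 0.0021 0.105 ]
```

```bash
python3 -m inch '[[[1,0.1,-1.5,-1,0,0,0],[1,0.1,-3,-3,0,0,0],[1,0.1,-3,-6,0,0,0],[1,0.1,-3,-9,0,0,0],[1,0.1,-3,-12,0,0,0],[1,0.1,-3,-14,0,0,0],[1,0.1,-3,-16,0,0,0],[1,0.1,-3,-17.5,0,0,0],[1,0.1,-3,-18.6,0,0,0],[1,0.1,-3,-18.6,0,0,0],[1,0.1,-3,-18.6,0,0,0]]]' 40
python3 - <<'E'
from h import *
save("wrist","pics/w2.png",80,60,350,284,2.2)
save("scene","pics/s2.png",190,150,140,100,5.6)
E
```

```text
time_s: 3.58
position: [0.5018, 0.0947, 0.0146]
tool_rot: [[0.936, 0.001, -0.352], [0.352, -0.0, 0.936], [0.001, -1.0, -0.0]]
ft_force: [-0.4, -0.2, -0.2]
grip_width: 0.0855
```

View pics/w2.png

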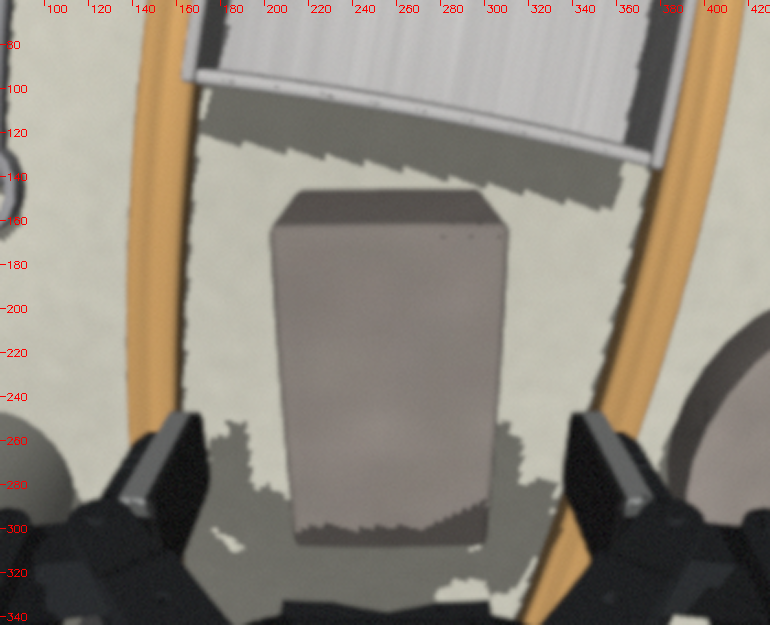

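View pics/s2.png

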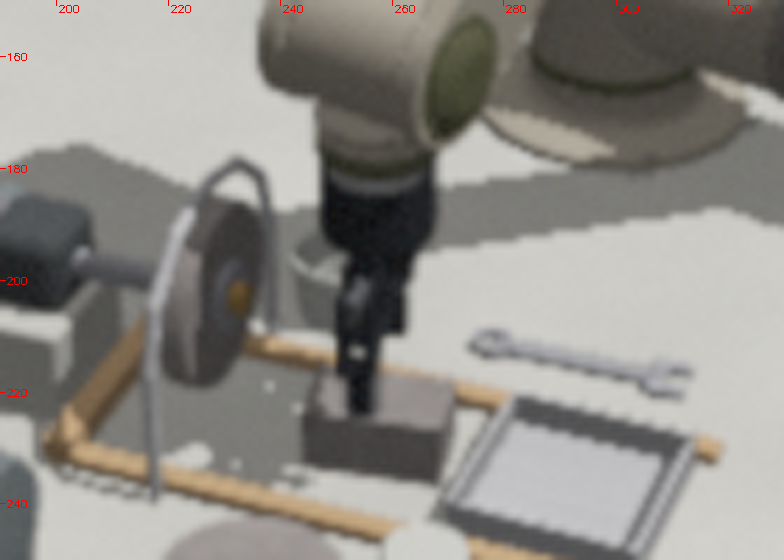

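```bash
python3 -m inch '[[[1,0,0,-0.3,0,0,0],[0,0,0,-0.3,0,0,0],[-0.3,0,0,-0.3,0,0,0],[-1,0,0,-0.3,0,0,0],[-1,0,0,-0.3,0,0,0],[-1,0,0,-0.3,0,0,0],[-1,0,0,-0.3,0,0,0],[-1,0,0,-0.3,0,0,0]]]' 60; python3 -m inch '[[[-1,0,0,0.5,0,0,0],[-1,0,0,1.5,0,0,0],[-1,0,0,3,0,0,0],[-1,0,0,3,0,0,0],[-1,0,0,3,0,0,0]]]' 60
python3 - <<'E'
from h import *
save("wrist","pics/w3.png",80,60,350,284,2.2)
save("scene","pics/s3.png",190,150,140,100,5.6)
E
```

```text
time_s: 4.68
position: [0.502, 0.0947, 0.012]
tool_rot: [[0.936, 0.001, -0.352], [0.352, -0.0, 0.936], [0.001, -1.0, -0.001]]
ft_force: [-1.5, -0.1, 7.2]
grip_width: -0.0
time_s: 5.3
position: [0.5013, 0.0948, 0.041]
tool_rot: [[0.936, -0.0, -0.352], [0.352, 0.0, 0.936], [-0.0, -1.0, 0.0]]
ft_force: [1.5, -0.4, -0.2]
grip_width: 0.0005
```

View pics/s3.png

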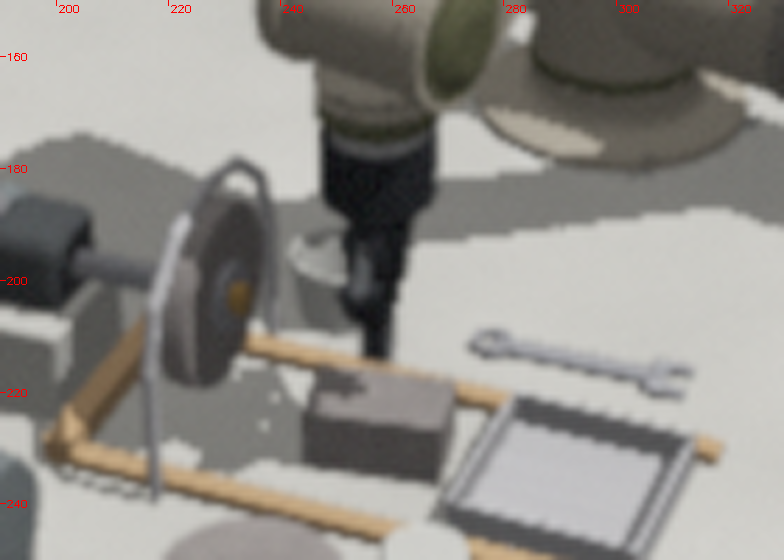

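View pics/w3.png

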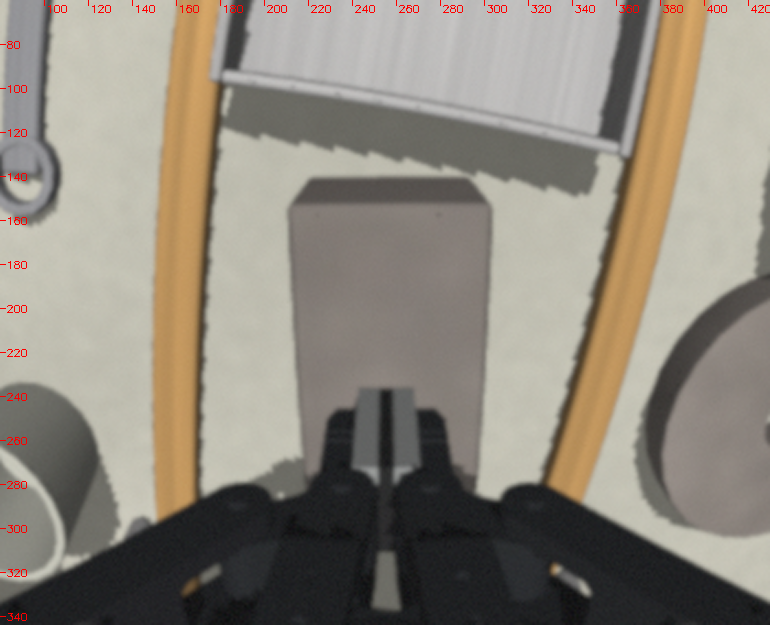

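```bash
python3 - <<'E'
from h import *
np.set_printoptions(precision=1,suppress=True)
o=env.observe();p=o["position"];R=o["tool_rot"];print(p)
for n in("scene","top"):
    d=env.get_image(n)
    for q in (p,p+[0,0,.05],np.array([.501,.096,.05]),np.array([.501,.096,.0])):
        print(n,cv2.projectPoints(q.reshape(1,3),d["rvec"],d["tvec"],d["mtx"],None)[0].ravel())
d=env.get_image("wrist");Rc,_=cv2.Rodrigues(d["rvec"])
for q in (p,p-.019*R[:,1],np.array([.501,.096,.05])):
    x=Rc@q+np.ravel(d["tvec"]);th=np.arctan2(np.hypot(*x[:2]),x[2]);print("wrist",d["mtx"][:2,2]+297.3*th*x[:2]/np.hypot(*x[:2]))
save("top","pics/t3.png",180,140,160,110,5)
E
```

```text
[0.5 0.1 0. ]
scene [256.5 221.8]
scene [256.6 210.9]
scene [256.8 219.9]
scene [256.8 230.4]
top [256.1 196.6]
top [256.1 195.8]
top [255.7 196.5]
top [255.7 197.3]
wrist [255.8 223.2]
wrist [255.8 236.2]
wrist [256.1 227.5]
```

View pics/t3.png

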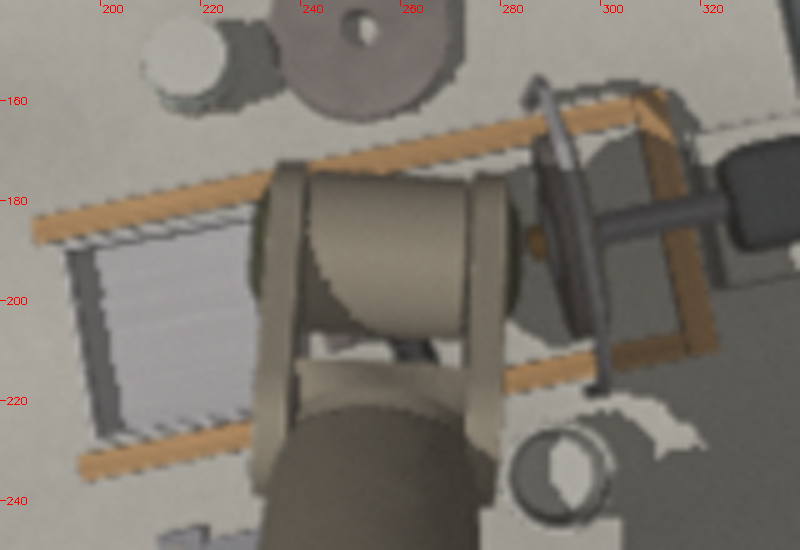

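Something doesn't add up. The fingers shut on nothing and rested on the stone with 7 N, and the scene view puts the shut tips about 8 px above where the TCP projects. I'll raise the arm and measure the tip height properly.

```bash
python3 -m inch '[[[-1,0,0,2,0,0,0],[-1,0,0,5,0,0,0],[-1,0,0,8,0,0,0],[-1,0,0,10,0,0,0],[-1,0,0,10,0,0,0],[-1,0,0,10,0,0,0]]]'
python3 - <<'E'
from h import *
save("scene","pics/s4.png",220,140,80,80,8)
save("wrist","pics/w4.png",200,200,110,90,7)
np.set_printoptions(precision=4,suppress=True)
o=env.observe();p=o["position"];R=o["tool_rot"];print(p)
d=env.get_image("scene")
for h in (0,.019,.03,.04): print(h,cv2.projectPoints((p-h*R[:,1]).reshape(1,3),d["rvec"],d["tvec"],d["mtx"],None)[0].ravel())
d=env.get_image("wrist");Rc,_=cv2.Rodrigues(d["rvec"])
for h in (0,.019,.03,.04):
  for s in (-.011,0,.011):
    x=Rc@(p-h*R[:,1]+s*R[:,2])+np.ravel(d["tvec"]);th=np.arctan2(np.hypot(*x[:2]),x[2]);print("wrist",h,s,d["mtx"][:2,2]+297.3*th*x[:2]/np.hypot(*x[:2]))
E
```

```text
time_s: 6.35
position: [0.501, 0.0948, 0.1402]
tool_rot: [[0.936, -0.002, -0.352], [0.352, 0.0, 0.936], [-0.002, -1.0, 0.001]]
ft_force: [0.1, -0.5, -0.1]
grip_width: 0.0001
[0.501  0.0948 0.1401]
0 [256.6274 199.7625]
0.019 [256.6351 195.3911]
0.03 [256.6396 192.8334]
0.04 [256.6437 190.4908]
wrist 0 -0.011 [255.725  237.7477]
wrist 0 0 [255.7428 223.1788]
wrist 0 0.011 [255.7602 207.9193]
wrist 0.019 -0.011 [255.8131 251.7377]
wrist 0.019 0 [255.836  236.2105]
wrist 0.019 0.011 [255.8586 219.7986]
wrist 0.03 -0.011 [255.8713 261.0213]
wrist 0.03 0 [255.8981 244.9264]
wrist 0.03 0.011 [255.9245 227.8051]
wrist 0.04 -0.011 [255.9295 270.3477]
wrist 0.04 0 [255.9605 253.7403]
wrist 0.04 0.011 [255.9914 235.9546]
```

View pics/s4.png

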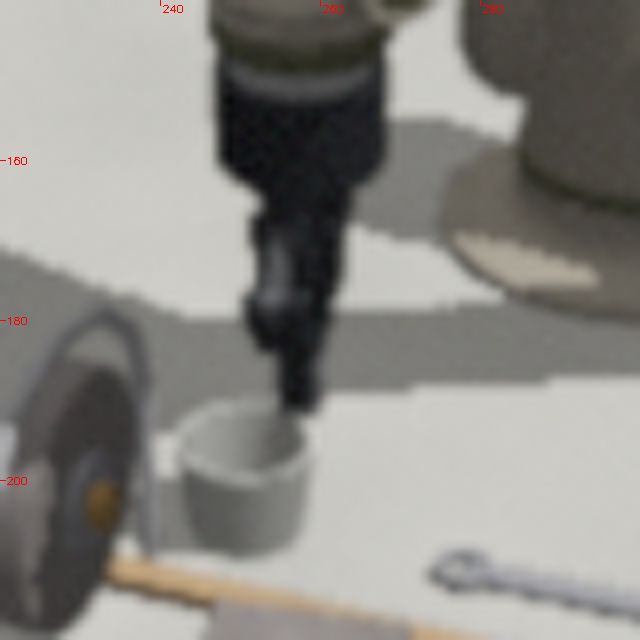

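View pics/w4.png

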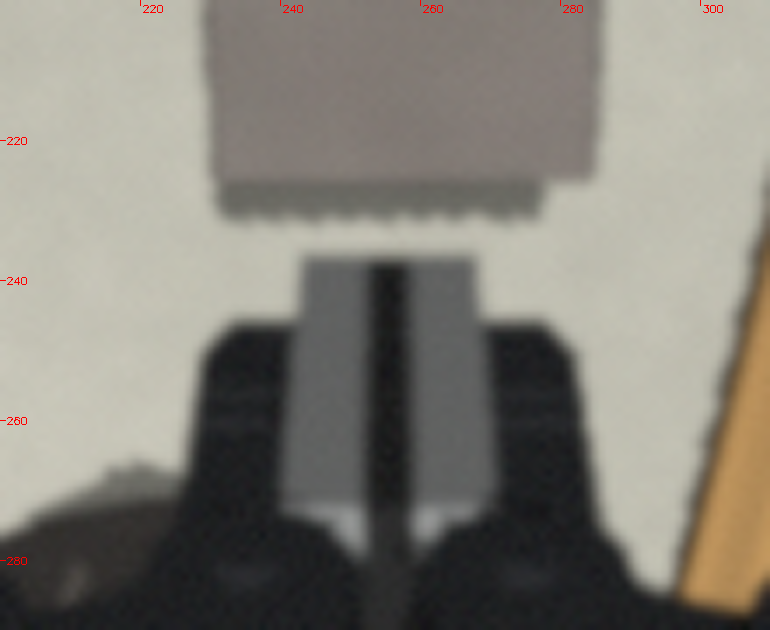

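Scene (0.037) and wrist (about 0.040) both put the real tips about 38 mm short of the reported TCP. The contact agrees: the tip touched the 50 mm stone top at a reported z of 0.012. So tip z is about reported z + 0.038, and I'll grasp at a reported z of about -0.026, watching the force.

```bash
python3 -m inch '[[[1,0,0.1,0,0,0,0],[1,0,0.1,0,0,0,0],[1,0,0.1,-1,0,0,0],[1,0,0.1,-3,0,0,0],[1,0,0.1,-6,0,0,0],[1,0,0.1,-9,0,0,0],[1,0,0.1,-11,0,0,0],[1,0,0.1,-12.5,0,0,0],[1,0,0.1,-13.5,0,0,0],[1,0,0.1,-14.5,0,0,0],[1,0,0.1,-14.5,0,0,0]]]' 40
python3 - <<'E'
from h import *
save("wrist","pics/w5.png",80,100,350,250,2.2)
save("scene","pics/s5.png",190,150,140,100,5.6)
E
```

```text
time_s: 7.92
position: [0.5012, 0.0958, -0.0043]
tool_rot: [[0.936, -0.001, -0.352], [0.352, 0.0, 0.936], [-0.001, -1.0, 0.0]]
ft_force: [0.5, 0.3, -0.1]
grip_width: 0.0853
```

View pics/w5.png

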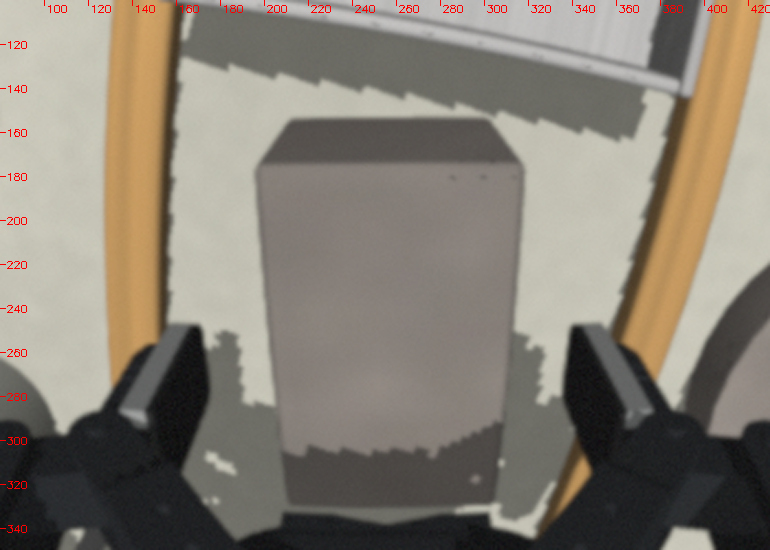

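View pics/s5.png

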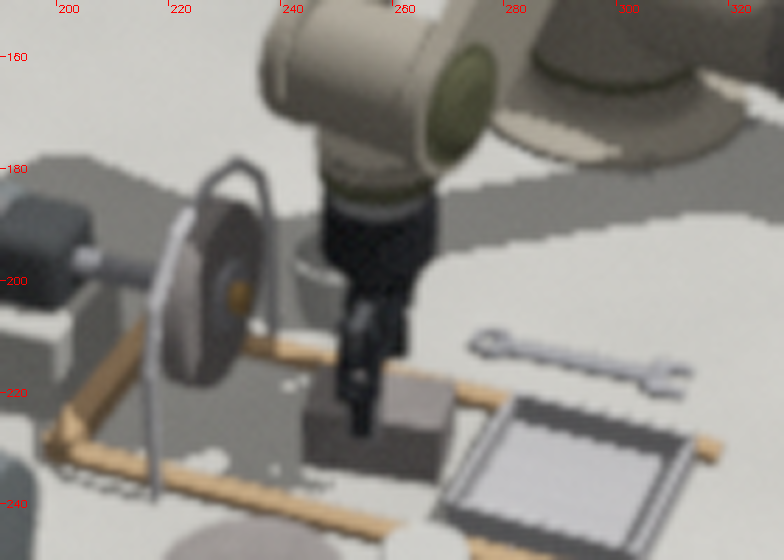

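```bash
python3 -m inch '[[[1,0,0,-1,0,0,0],[1,0,0,-2,0,0,0],[1,0,0,-2.2,0,0,0],[0.3,0,0,-2.2,0,0,0],[0,0,0,-2.2,0,0,0],[-1,0,0,-2.2,0,0,0],[-1,0,0,-2.2,0,0,0],[-1,0,0,-2.2,0,0,0],[-1,0,0,-2.2,0,0,0]]]' 60
```

```text
time_s: 9.15
position: [0.5018, 0.0958, -0.0253]
tool_rot: [[0.936, 0.001, -0.352], [0.352, -0.0, 0.936], [0.001, -1.0, -0.0]]
ft_force: [-0.3, 0.5, 5.8]
grip_width: 0.0553
```

```bash
python3 -m inch '[[[-1,0,0,0.4,0,0,0],[-1,0,0,1,0,0,0],[-1,0,0,1.5,0,0,0],[-1,0,0,1.5,0,0,0],[-1,0,0,1.5,0,0,0]]]' 60
python3 - <<'E'
from h import *
save("wrist","pics/w6.png",80,100,350,250,2.2)
save("scene","pics/s6.png",190,150,140,100,5.6)
E
```

```text
time_s: 9.78
position: [0.5014, 0.0958, -0.0109]
tool_rot: [[0.936, -0.0, -0.352], [0.352, 0.0, 0.936], [-0.0, -1.0, 0.0]]
ft_force: [-0.6, 0.2, -4.5]
grip_width: 0.0553
```

View pics/w6.png

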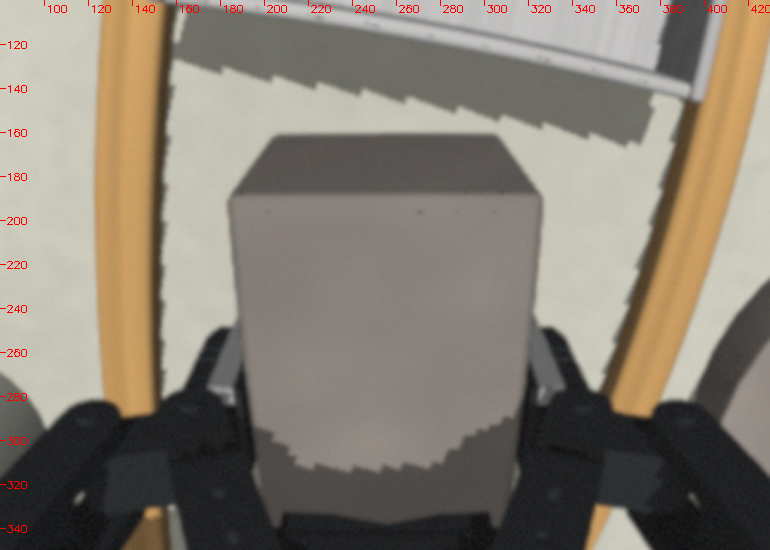

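View pics/s6.png

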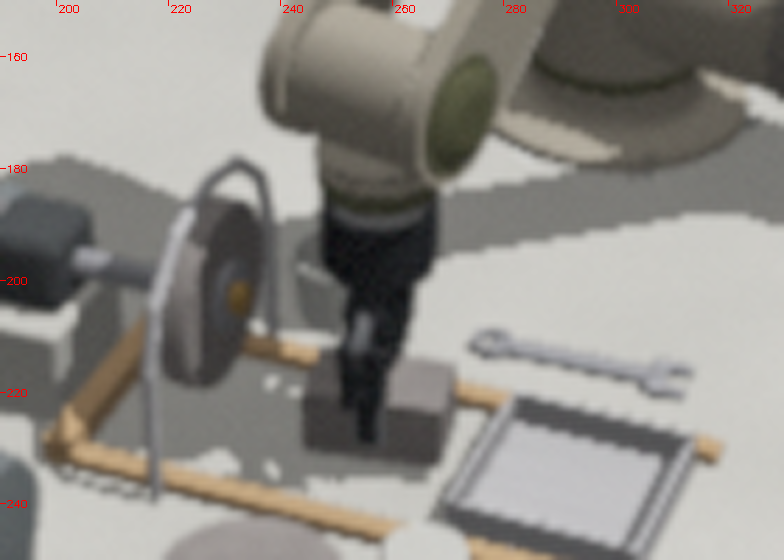

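```bash
python3 -m inch '[[[-1,0,0,1,0,0,0],[-1,0,0,3,0,0,0],[-1,0,0,6,0,0,0],[-1,0,0,9.5,0,0,0],[-1,0,0,13,0,0,0],[-1,0,0,16.5,0,0,0],[-1,0,0,20,0,0,0],[-1,0,0,23,0,0,0],[-1,0,0,25.5,0,0,0],[-1,0,0,26.7,0,0,0],[-1,0,0,27,0,0,0],[-1,0,0,27,0,0,0]]]' 70 && python3 -m inch '[[[-1,0,-1,0,0,0,0],[-1,0,-3,0,0,0,0],[-1,0,-6,0,0,0,-1],[-1,-0.4,-10,0,0,0,-3],[-1,-0.8,-14,0,0,0,-5],[-1,-1.2,-18,0,0,0,-7],[-1,-1.6,-22,0,0,0,-9],[-1,-2,-26,0,0,0,-11],[-1,-2.4,-30,0,0,0,-13],[-1,-2.7,-34,0,0,0,-15],[-1,-3,-38,0,0,0,-16],[-1,-3.2,-42,0,0,0,-17],[-1,-3.3,-45,0,0,0,-18],[-1,-3.4,-48,0,0,0,-18],[-1,-3.4,-49.7,0,0,0,-18],[-1,-3.4,-50.4,0,0,0,-18],[-1,-3.4,-50.4,0,0,0,-18],[-1,-3.4,-50.4,0,0,0,-18]]]'
```

```text
time_s: 11.38
position: [0.5012, 0.0958, 0.2585]
tool_rot: [[0.936, -0.001, -0.352], [0.352, 0.0, 0.936], [-0.001, -1.0, 0.001]]
ft_force: [0.3, 0.3, -4.4]
grip_width: 0.0551
time_s: 13.62
position: [0.4677, -0.4073, 0.2595]
tool_rot: [[0.999, 0.0, -0.046], [0.046, 0.0, 0.999], [0.0, -1.0, 0.0]]
ft_force: [-0.2, 0.1, -4.5]
grip_width: 0.0551
```

```bash
python3 - <<'E'
from h import *
save("wrist","pics/w7.png",80,80,350,280,2.2)
d=save("scene","pics/s7.png",120,110,120,110,6)
save("top","pics/t7.png",340,140,130,110,6)
E
```

```text
(no output)
```

View pics/w7.png

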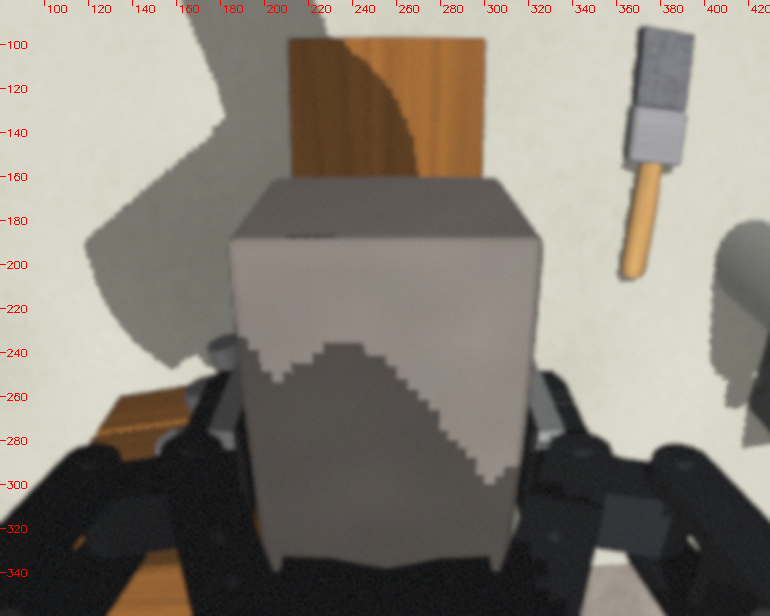

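View pics/s7.png

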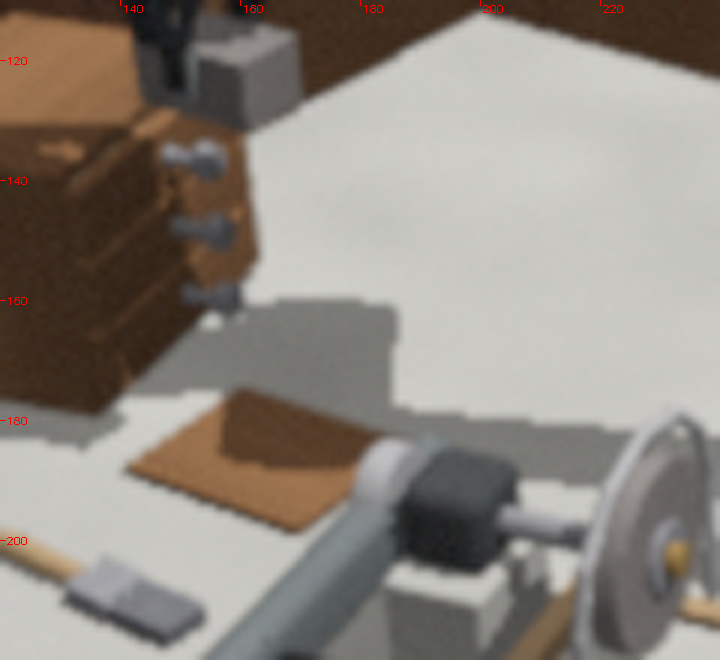

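```bash
python3 -m inch '[[[-1,0,1,0,0,0,0],[-1,0,2,-1,0,0,0],[-1,0,2,-4,0,0,0],[-1,0,2,-7.5,0,0,0],[-1,0,2,-11,0,0,0],[-1,0,2,-14.5,0,0,0],[-1,0,2,-18,0,0,0],[-1,0,2,-21,0,0,0],[-1,0,2,-23.5,0,0,0],[-1,0,2,-24.5,0,0,0],[-1,0,2,-24.5,0,0,0],[-1,0,2,-24.5,0,0,0]]]'
python3 - <<'E'
from h import *
save("wrist","pics/w8.png",80,80,350,280,2.2)
save("scene","pics/s8.png",120,110,120,110,6)
T=env.get_image("top");S=env.get_image("scene")
print(tri([ray(T,(455,241)),ray(S,(155,136))]))
E
```

```text
time_s: 15.28
position: [0.468, -0.3886, 0.0155]
tool_rot: [[0.999, 0.001, -0.045], [0.045, -0.002, 0.999], [0.001, -1.0, -0.002]]
ft_force: [0.7, 0.5, -4.3]
grip_width: 0.0552
(array([ 0.37784874, -0.49626107,  0.17917119]), [0.01544972609922891, 0.015449726099228884])
```

View pics/w8.png

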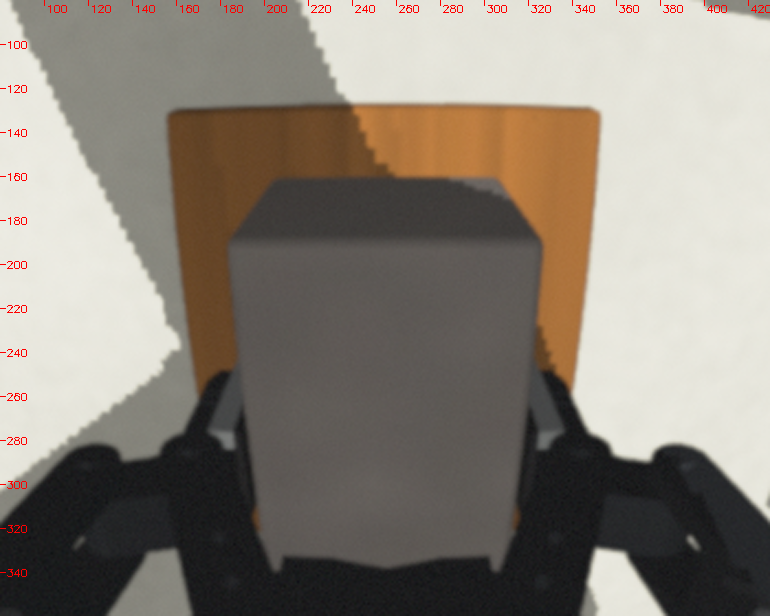

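View pics/s8.png

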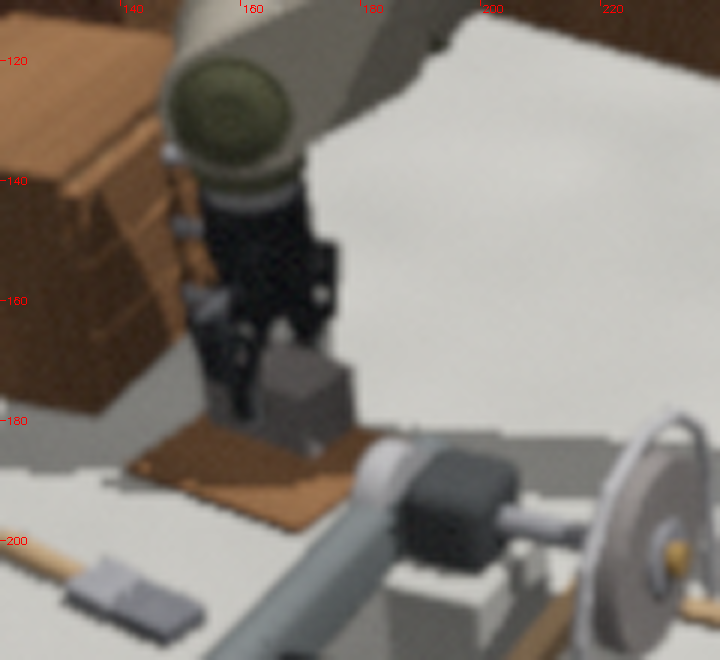

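```bash
python3 -m inch '[[[-1,0,0,-0.8,0,0,0],[-1,0,0,-1.6,0,0,0],[-1,0,0,-2.2,0,0,0],[-1,0,0,-2.6,0,0,0],[-1,0,0,-2.8,0,0,0],[-1,0,0,-2.8,0,0,0],[-1,0,0,-2.8,0,0,0]]]'
```

```text
time_s: 16.35
position: [0.4676, -0.3883, -0.0136]
tool_rot: [[0.999, 0.0, -0.045], [0.045, -0.0, 0.999], [0.0, -1.0, -0.0]]
ft_force: [0.4, 0.8, -4.5]
grip_width: 0.0553
```

```bash
python3 -m inch '[[[-1,0,0,-0.1,0,0,0],[-1,0,0,-0.2,0,0,0],[-1,0,0,-0.2,0,0,0],[-1,0,0,-0.2,0,0,0]]]'
```

```text
time_s: 16.85
position: [0.4676, -0.3883, -0.0152]
tool_rot: [[0.999, 0.0, -0.045], [0.045, -0.0, 0.999], [0.0, -1.0, -0.0]]
ft_force: [-2.7, 2.6, 4.5]
grip_width: 0.0553
```

Contact: the force went from -4.5 to +4.5 N at the expected height, so the board is carrying the stone. Now I release it.

```bash
python3 -m inch '[[[-0.1,0,0,0,0,0,0],[0.4,0,0,0,0,0,0],[1,0,0,0,0,0,0],[1,0,0,0,0,0,0],[1,0,0,0,0,0,0],[1,0,0,0,0,0,0]]]' && python3 -m inch '[[[1,0,0,1,0,0,0],[1,0,0,3,0,0,0],[1,0,0,6,0,0,0],[1,0,0,10,0,0,0],[1,0,0,15,0,0,0],[1,0,0,20,0,0,0],[1,0,0,24,0,0,0],[1,0,0,26,0,0,0],[1,0,0,26,0,0,0],[1,0,0,26,0,0,0]]]'
python3 - <<'E'
from h import *
save("wrist","pics/w9.png",80,80,350,280,2.2)
save("scene","pics/s9.png",120,110,120,110,6)
E
```

```text
time_s: 17.6
position: [0.4675, -0.3882, -0.0158]
tool_rot: [[0.999, 0.0, -0.045], [0.045, -0.0, 0.999], [0.0, -1.0, -0.0]]
ft_force: [-0.3, -0.1, -0.9]
grip_width: 0.0853
time_s: 18.85
position: [0.4672, -0.3878, 0.2432]
tool_rot: [[0.999, -0.001, -0.045], [0.045, 0.001, 0.999], [-0.001, -1.0, 0.001]]
ft_force: [-0.3, 0.4, -1.4]
grip_width: 0.0853
```

View pics/w9.png

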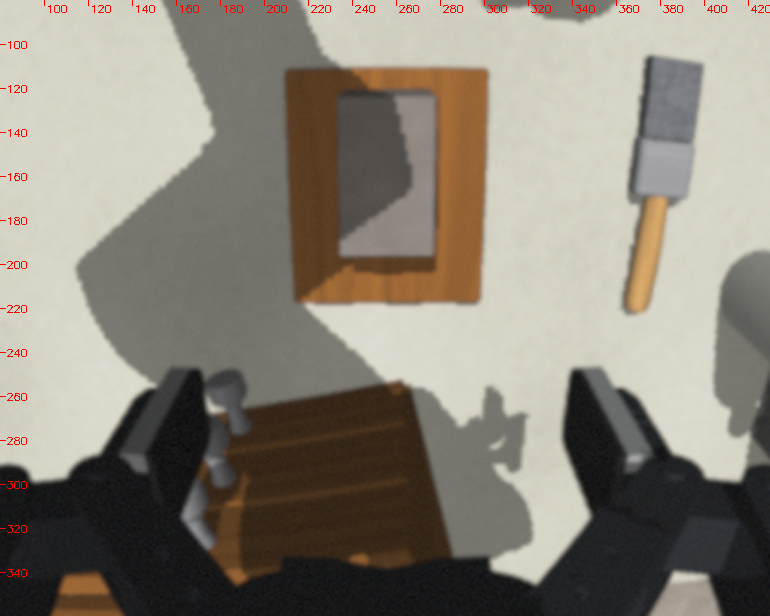

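View pics/s9.png

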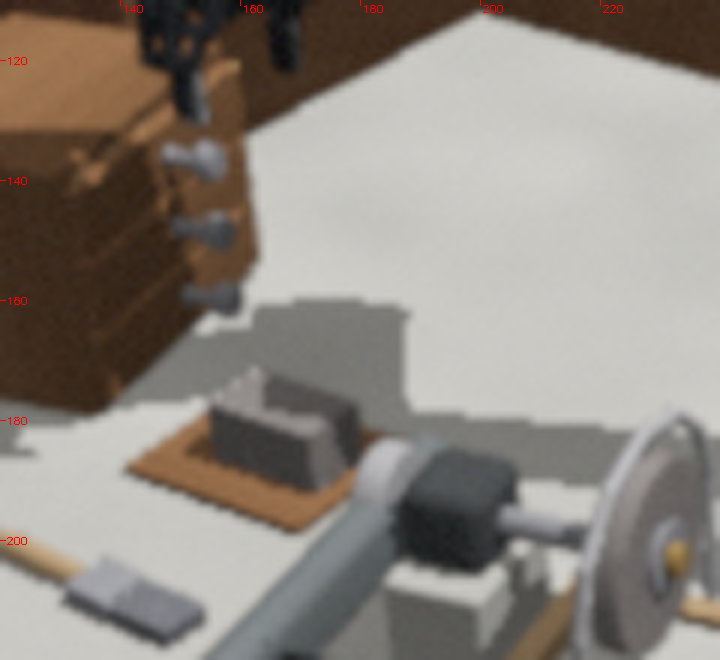

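The stone stands flat near the board's middle. Now I cross back to behind the tray's open end, high over the arch.

```bash
python3 -m inch '[[[0.2,0,1,0.5,0,0,0],[0.2,0,4,1,0,0,0],[0.2,0,8,1,0,0,0],[0.2,0,13,1,0,0,1],[0.2,0,18,1,0,0,2],[0.2,0,23,1,0,0,3],[0.2,0,28,1,0,0,4],[0.2,0,33,1,0,0,5],[0.2,0,38,1,0,0,6],[0.2,0,43,1,0,0,7],[0.2,0,48,1,0,0,8],[0.2,0,53,1,0,0,9],[0.2,-0.4,58,1,0,0,9.3],[0.2,-0.8,63,1,0,0,9.3],[0.2,-1.2,67,0.5,0,0,9.3],[0.2,-1.3,70,0,0,0,9.3],[0.2,-1.3,70.7,0,0,0,9.3],[0.2,-1.3,70.7,0,0,0,9.3],[0.2,-1.3,70.7,0,0,0,9.3]]]' 
python3 - <<'E'
from h import *
save("wrist","pics/w10.png",60,80,390,304,2)
save("top","pics/t10.png",180,140,160,110,5)
E
```

```text
time_s: 21.32
position: [0.4547, 0.3179, 0.2445]
tool_rot: [[0.979, 0.0, -0.205], [0.205, -0.0, 0.979], [0.0, -1.0, -0.0]]
ft_force: [0.3, 0.3, -0.4]
grip_width: 0.0515
```

View pics/w10.png

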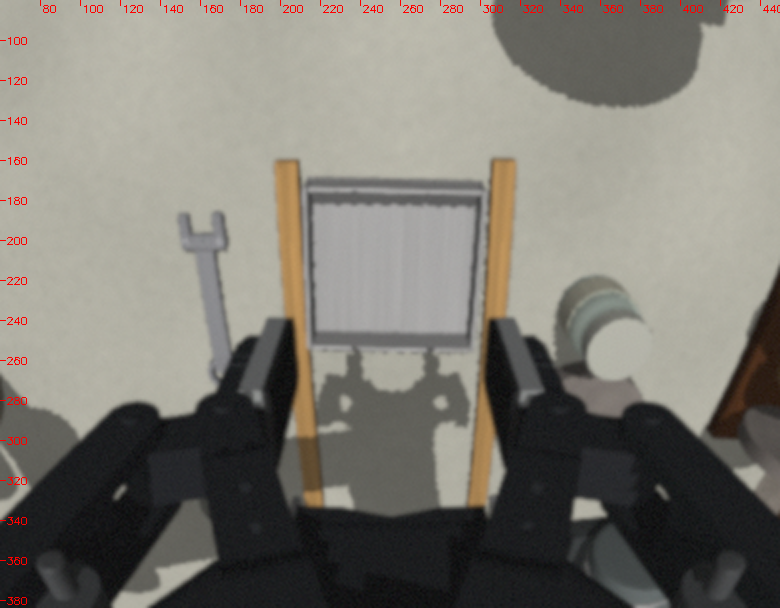

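View pics/t10.png

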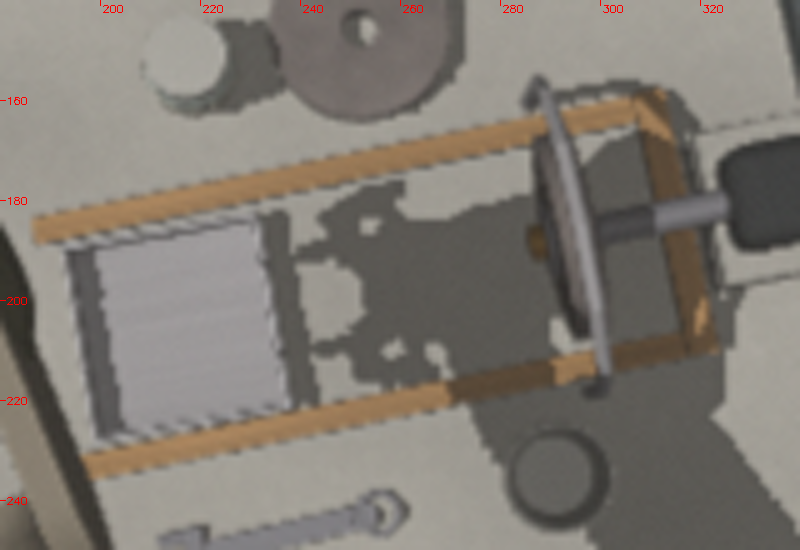

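```bash
python3 - <<'E'
from h import *
np.set_printoptions(precision=4,suppress=True)
d=env.get_image("wrist")
w=lambda x,y:rayfish(d,(60+x/2-.25,80+y/2-.25))
A=[atz(w(307,188),.03),atz(w(483,189),.03),atz(w(312,347),.03),atz(w(470,347),.03)]
B=[atz(w(299,160),.012),atz(w(491,160),.012)]
C=[atz(w(304,330),.012),atz(w(484,330),.012)]
print("tray",A);print("rails",B,C)
m=(B[0]+B[1])/2; n=(C[0]+C[1])/2
v=(m-n)[:2];v/=np.linalg.norm(v);print("yg",v,np.degrees(np.arctan2(-v[0],v[1])),"grinder origin",m[:2]-.335*v)
O=m[:2]-.335*v;
x=np.array([v[1],-v[0]])
for p in A+B+C: print((p[:2]-O)@x,(p[:2]-O)@v)
p=env.observe()["position"];print("tcp",(p[:2]-O)@x,(p[:2]-O)@v)
E
```

```text
tray [array([0.4026, 0.2822, 0.03  ]), array([0.5223, 0.3066, 0.03  ]), array([0.4259, 0.1579, 0.03  ]), array([0.5452, 0.1828, 0.03  ])]
rails [array([0.3919, 0.2963, 0.012 ]), array([0.5265, 0.3245, 0.012 ])] [array([0.4168, 0.1611, 0.012 ]), array([0.5571, 0.1903, 0.012 ])]
yg [-0.2018  0.9794] 11.642297610351868 grinder origin [ 0.5268 -0.0177]
-0.06108968067421251 0.31884571004064666
0.06095949297059606 0.3185263823470691
-0.06337376361377284 0.19235876536497412
0.0584778782366137 0.19266240256339787
-0.06877601511232904 0.33475386190394546
0.06877601511232914 0.33524613809605447
-0.07165974255120648 0.19732678066513
0.07165974255120654 0.19759291337000526
tcp -0.002812985874287437 0.3434431417311536
```

```bash
python3 -m inch '[[[0.2,0.1,0.3,0,-4.9,-1,0],[0.2,0.2,0.6,0,-11.7,-2.5,0],[0.2,0.2,0.6,-1,-19.6,-4.1,0],[0.2,0.2,0.6,-2,-27.4,-5.7,0],[0.2,0.2,0.6,-4,-27.4,-5.7,0],[0.2,0.2,0.6,-7,-27.4,-5.7,0],[0.2,0.2,0.6,-10,-27.4,-5.7,0],[0.2,0.2,0.6,-13,-27.4,-5.7,0],[0.2,0.2,0.6,-16,-27.4,-5.7,0],[0.2,0.2,0.6,-18,-27.4,-5.7,0],[0.2,0.2,0.6,-18,-27.4,-5.7,0],[0.2,0.2,0.6,-18,-27.4,-5.7,0]]]' 
python3 - <<'E'
from h import *
save("wrist","pics/w11.png",60,80,390,304,2)
save("scene","pics/s11.png",220,150,140,100,5.6)
E
```

```text
time_s: 22.98
position: [0.457, 0.3249, 0.0652]
tool_rot: [[0.979, 0.097, -0.181], [0.205, -0.459, 0.865], [0.0, -0.883, -0.469]]
ft_force: [-0.0, 0.4, 0.6]
grip_width: 0.0509
```

View pics/w11.png

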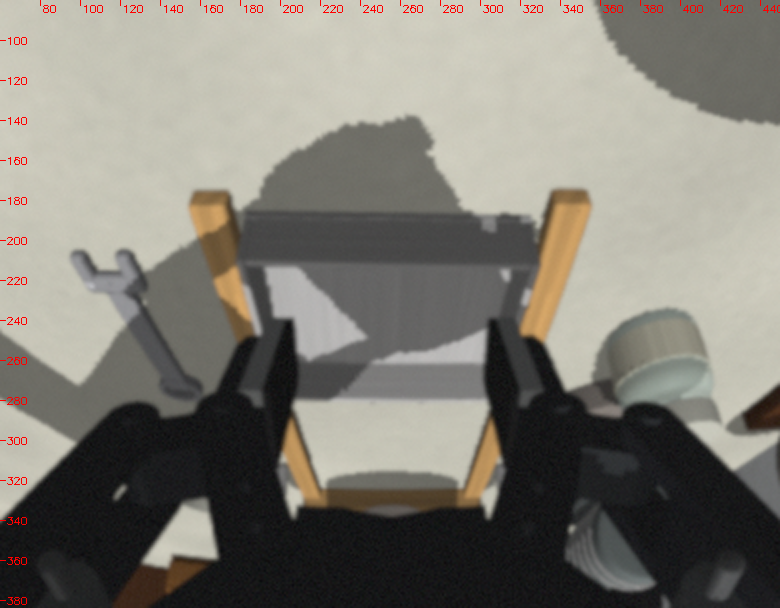

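View pics/s11.png

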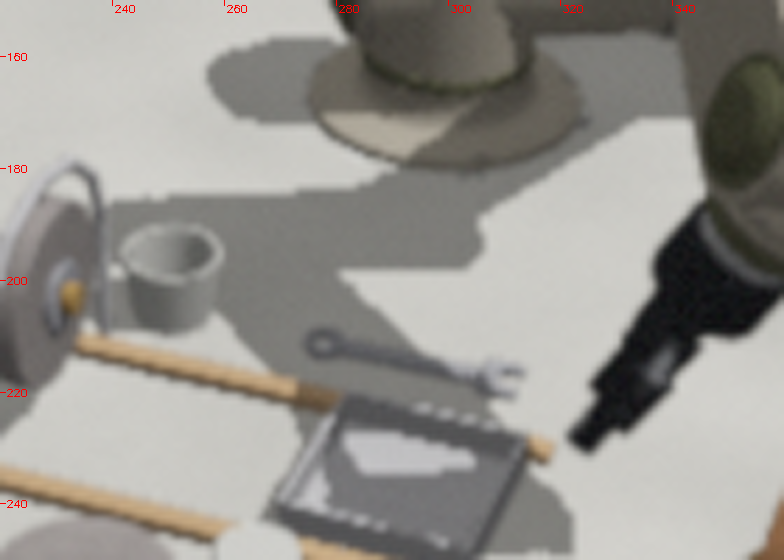

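```bash
python3 -m inch '[[[0.2,0,0,-2,0,0,0],[0.2,0,0,-5,0,0,0],[0.2,0,0,-7,0,0,0],[0.2,0,0,-8.4,0,0,0],[0.2,0,0,-8.8,0,0,0],[0.2,0,0,-8.8,0,0,0],[0.2,0,0,-8.8,0,0,0]]]' 
python3 - <<'E'
from h import *
save("wrist","pics/w12.png",60,80,390,304,2)
d=save("scene","pics/s12.png",250,170,90,80,8)
np.set_printoptions(precision=4,suppress=True)
o=env.observe();p=o["position"];R=o["tool_rot"];print(p)
for h in (.038,.045): 
  for s in (-.03,.03):
    for z in (-.011,.011):
      q=p-h*R[:,1]+s*R[:,0]+z*R[:,2]
      print(h,s,z,q,cv2.projectPoints(q.reshape(1,3),d["rvec"],d["tvec"],d["mtx"],None)[0].ravel())
E
```

```text
time_s: 23.95
position: [0.4569, 0.3251, -0.0231]
tool_rot: [[0.979, 0.097, -0.182], [0.206, -0.459, 0.864], [0.0, -0.883, -0.469]]
ft_force: [-0.1, -0.3, 0.3]
grip_width: 0.0515
[ 0.4568  0.325  -0.0232]
0.038 -0.03 -0.011 [0.4258 0.3267 0.0155] [321.1082 238.0561]
0.038 -0.03 0.011 [0.4218 0.3457 0.0052] [326.0716 241.5013]
0.038 0.03 -0.011 [0.4845 0.3391 0.0155] [316.8321 248.0841]
0.038 0.03 0.011 [0.4805 0.3581 0.0052] [321.9409 251.6309]
0.045 -0.03 -0.011 [0.4251 0.3299 0.0217] [322.132  236.9455]
0.045 -0.03 0.011 [0.4211 0.3489 0.0114] [327.1092 240.4002]
0.045 0.03 -0.011 [0.4838 0.3423 0.0217] [317.8739 246.9694]
0.045 0.03 0.011 [0.4798 0.3613 0.0114] [322.9973 250.5262]
```

View pics/w12.png

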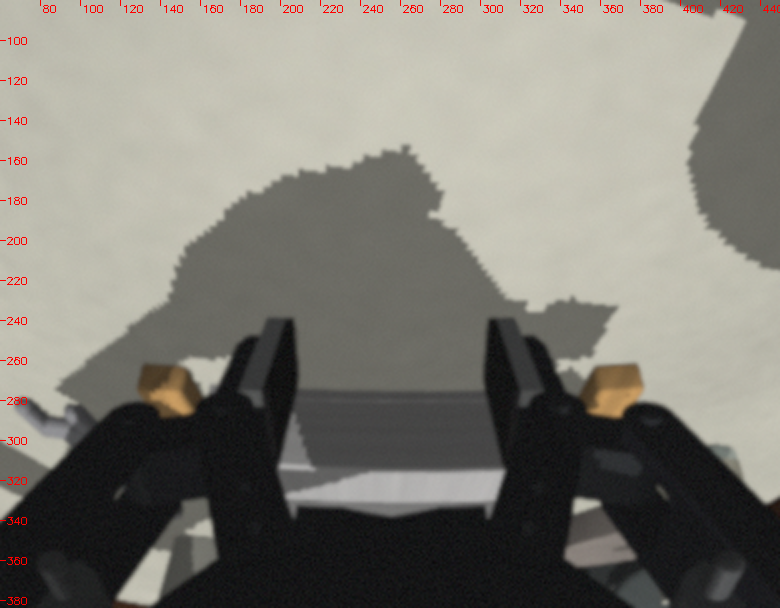

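View pics/s12.png

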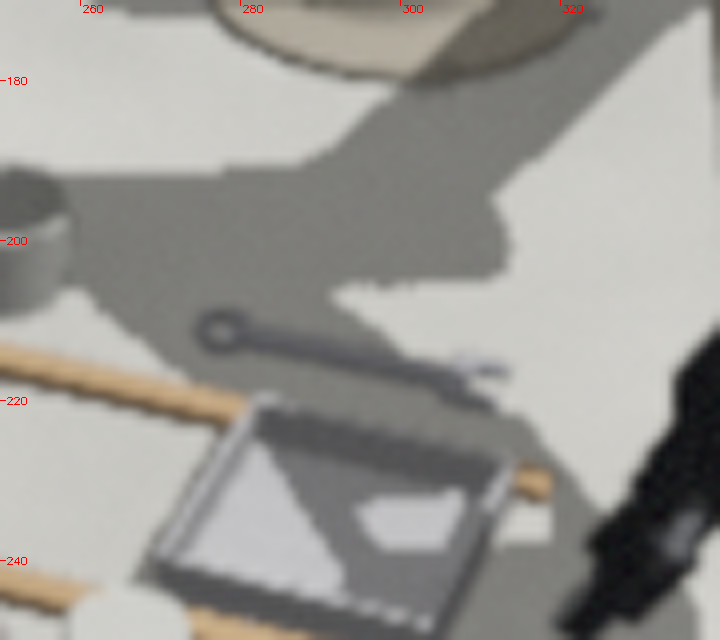

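```bash
python3 -m inch '[[[0.2,0,0,-0.3,0,0,0],[0.2,0.41,-1.96,-0.3,0,0,0],[0.2,0.71,-3.4,-0.3,0,0,0],[0.2,0.91,-4.4,-0.3,0,0,0],[0.2,1.1,-5.4,-0.3,0,0,0],[0.2,1.32,-6.4,-0.3,0,0,0],[0.2,1.6,-7.8,-0.3,0,0,0],[0.2,1.9,-9.3,-0.3,0,0,0],[0.2,2.2,-10.8,-0.3,0,0,0],[0.2,2.2,-10.8,-0.3,0,0,0]]]' 
python3 - <<'E'
from h import *
save("wrist","pics/w13.png",60,80,390,304,2)
save("scene","pics/s13.png",190,150,140,100,5.6)
E
```

```text
time_s: 25.3
position: [0.4785, 0.2151, -0.0267]
tool_rot: [[0.979, 0.094, -0.181], [0.204, -0.461, 0.864], [-0.002, -0.882, -0.47]]
ft_force: [0.1, -0.1, 0.5]
grip_width: 0.0511
```

View pics/w13.png

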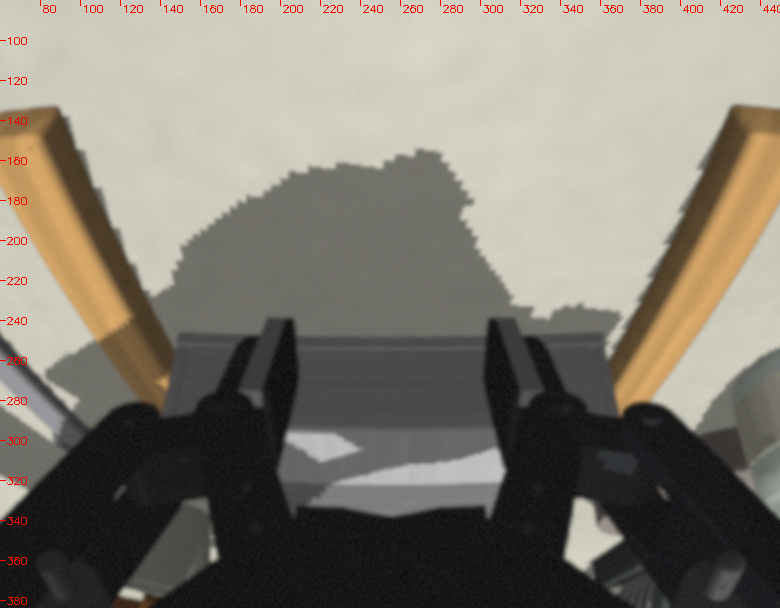

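View pics/s13.png

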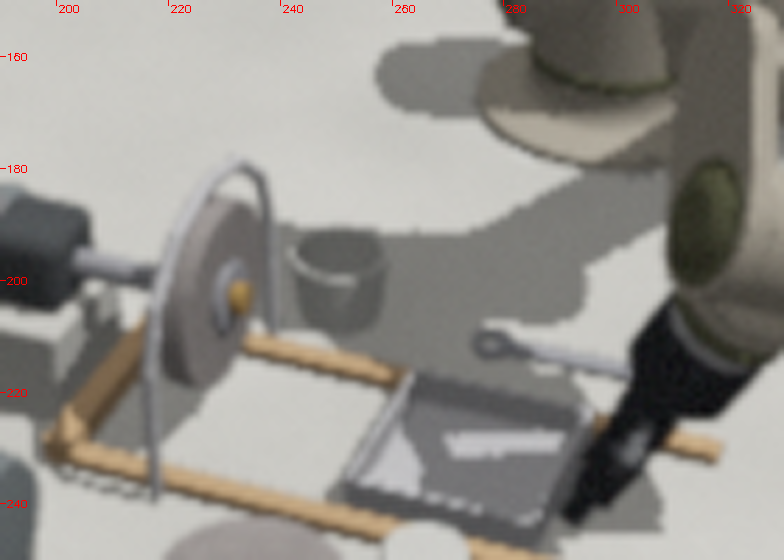

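```bash
python3 -m inch '[[[0.2,0.1,-0.5,0,0,0,0],[0.2,0.3,-1.5,0,0,0,0],[0.2,0.57,-2.75,0,0,0,0],[0.2,0.83,-4,0,0,0,0],[0.2,1.09,-5.25,0,0,0,0],[0.2,1.35,-6.5,0,0,0,0],[0.2,1.61,-7.75,0,0,0,0],[0.2,1.87,-9,0,0,0,0],[0.2,2.13,-10.25,0,0,0,0],[0.2,2.38,-11.5,0,0,0,0],[0.2,2.64,-12.75,0,0,0,0],[0.2,2.85,-13.75,0,0,0,0],[0.2,2.85,-13.75,0,0,0,0]]]' 
python3 - <<'E'
from h import *
save("wrist","pics/w14.png",60,80,390,304,2)
save("scene","pics/s14.png",190,150,140,100,5.6)
E
```

```text
time_s: 27.02
position: [0.5071, 0.0782, -0.0266]
tool_rot: [[0.979, 0.095, -0.182], [0.205, -0.46, 0.864], [-0.002, -0.883, -0.47]]
ft_force: [-0.2, 0.2, -0.2]
grip_width: 0.051
```

View pics/w14.png

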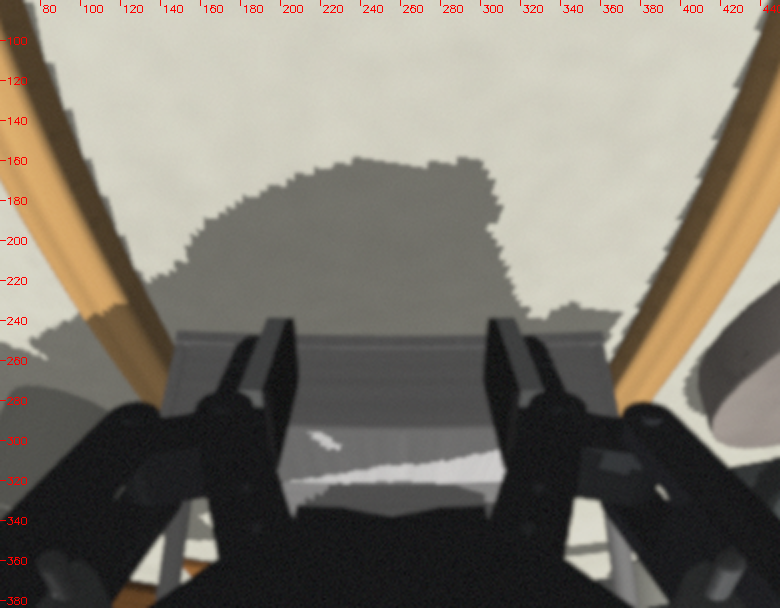

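View pics/s14.png

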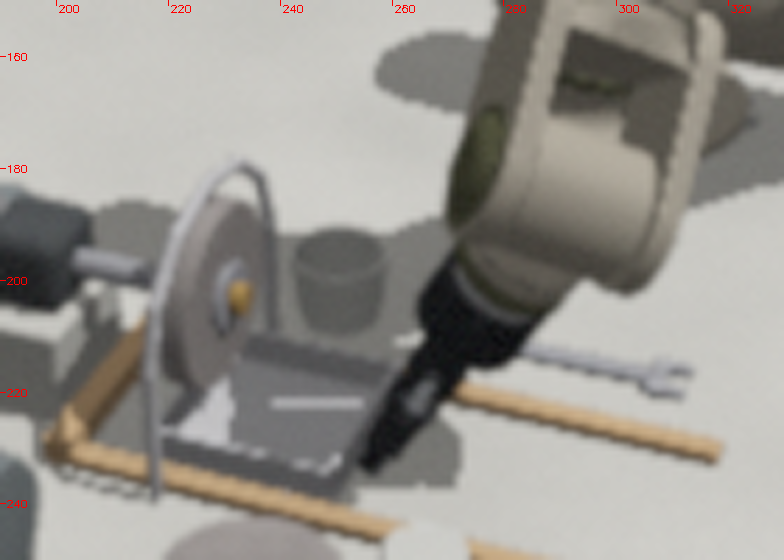

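```bash
python3 -m inch '[[[0.2,0.1,-0.5,0,0,0,0],[0.2,0.3,-1.3,0,0,0,0],[0.2,0.45,-2.2,0,0,0,0],[0.2,0.62,-3,0,0,0,0],[0.2,0.77,-3.7,0,0,0,0],[0.2,0.77,-3.7,0,0,0,0],[0.2,0.77,-3.7,0,0,0,0]]]'; python3 -m inch '[[[0.2,0.04,-0.2,0,0,0,0],[0.2,0.08,-0.4,0,0,0,0],[0.2,0.12,-0.6,0,0,0,0],[0.2,0.12,-0.6,0,0,0,0]]]'
python3 - <<'E'
from h import *
save("wrist","pics/w15.png",60,80,390,304,2)
save("scene","pics/s15.png",190,150,140,100,5.6)
E
```

```text
time_s: 28.0
position: [0.5147, 0.042, -0.0268]
tool_rot: [[0.979, 0.095, -0.182], [0.206, -0.46, 0.864], [-0.002, -0.883, -0.47]]
ft_force: [-0.5, -0.1, 0.6]
grip_width: 0.0512
time_s: 28.5
position: [0.516, 0.0362, -0.0268]
tool_rot: [[0.979, 0.096, -0.182], [0.206, -0.459, 0.864], [-0.001, -0.883, -0.469]]
ft_force: [-0.3, 3.6, -0.1]
grip_width: 0.0512
```

View pics/s15.png

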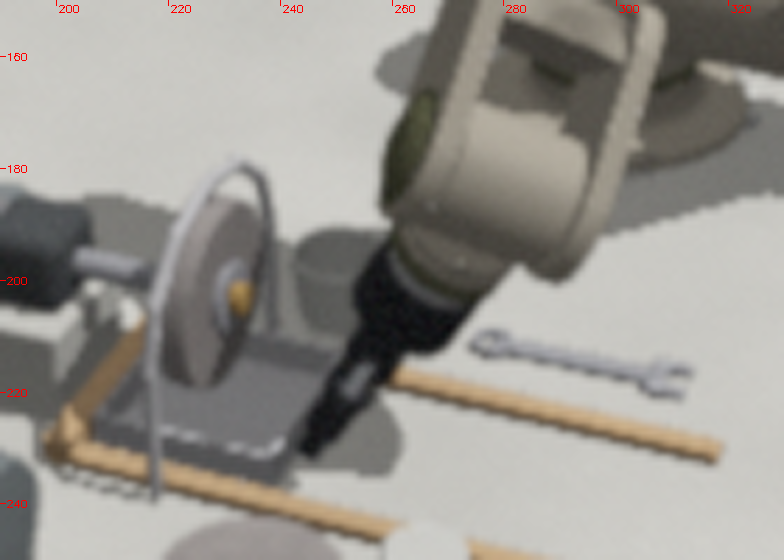

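```bash
python3 -m inch '[[[0.2,0.04,-0.2,0,0,0,0],[0.2,0.08,-0.4,0,0,0,0],[0.2,0.08,-0.4,0,0,0,0]]]'; python3 -m inch '[[[0.2,0.04,-0.2,0,0,0,0],[0.2,0.04,-0.2,0,0,0,0]]]'
```

```text
time_s: 28.98
position: [0.5167, 0.032, -0.0268]
tool_rot: [[0.979, 0.095, -0.182], [0.206, -0.46, 0.864], [-0.001, -0.883, -0.469]]
ft_force: [0.2, 3.5, -0.8]
grip_width: 0.051
time_s: 29.22
position: [0.517, 0.0305, -0.0268]
tool_rot: [[0.979, 0.096, -0.182], [0.206, -0.459, 0.864], [-0.001, -0.883, -0.469]]
ft_force: [-1.4, 6.7, 0.5]
grip_width: 0.0514
```

```bash
python3 -m inch '[[[0.2,0.04,-0.2,0,0,0,0],[0.2,0.04,-0.2,0,0,0,0]]]'; python3 -m inch '[[[0.2,0.04,-0.2,0,0,0,0],[0.2,0.04,-0.2,0,0,0,0]]]'
```

```text
time_s: 29.48
position: [0.5169, 0.0302, -0.0269]
tool_rot: [[0.978, 0.096, -0.183], [0.206, -0.457, 0.865], [-0.0, -0.884, -0.467]]
ft_force: [-4.6, 20.2, 4.6]
grip_width: 0.0514
time_s: 29.72
position: [0.517, 0.03, -0.027]
tool_rot: [[0.978, 0.097, -0.183], [0.207, -0.454, 0.866], [0.001, -0.885, -0.465]]
ft_force: [-9.1, 31.7, 10.3]
grip_width: 0.0511
```

The push stalled with force rising to 32 N, and the TCP is at grinder y = 0.0487 against my predicted 0.049 for home. Backing off and checking.

```bash
python3 -m inch '[[[0.2,-0.1,0.6,0,0,0,0],[0.2,-0.4,2,0,0,0,0],[0.2,-0.9,4.5,0,0,0,0],[0.2,-1.6,8,2,0,0,0],[0.2,-2.2,11,6,0,0,0],[0.2,-2.8,14,10,0,0,0],[0.2,-3.2,16,15,0,0,0],[0.2,-3.2,16,18,0,0,0],[0.2,-3.2,16,18,0,0,0],[0.2,-3.2,16,18,0,0,0]]]'
python3 - <<'E'
from h import *
save("wrist","pics/w16.png",60,80,390,304,2)
save("scene","pics/s16.png",190,150,140,100,5.6)
save("top","pics/t16.png",220,140,230,110,3.4)
E
```

```text
time_s: 30.98
position: [0.4854, 0.186, 0.1522]
tool_rot: [[0.979, 0.094, -0.183], [0.205, -0.46, 0.864], [-0.003, -0.883, -0.47]]
ft_force: [0.5, -0.4, 0.1]
grip_width: 0.0514
```

View pics/w16.png

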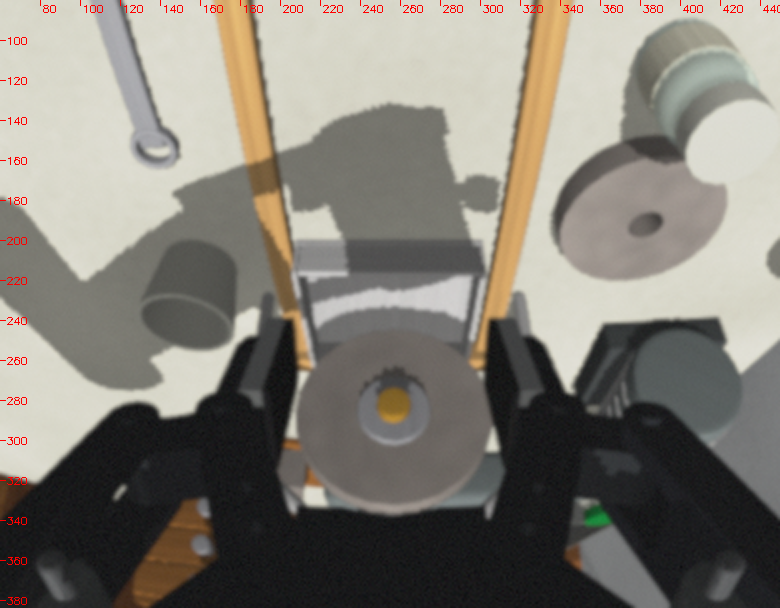

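View pics/s16.png

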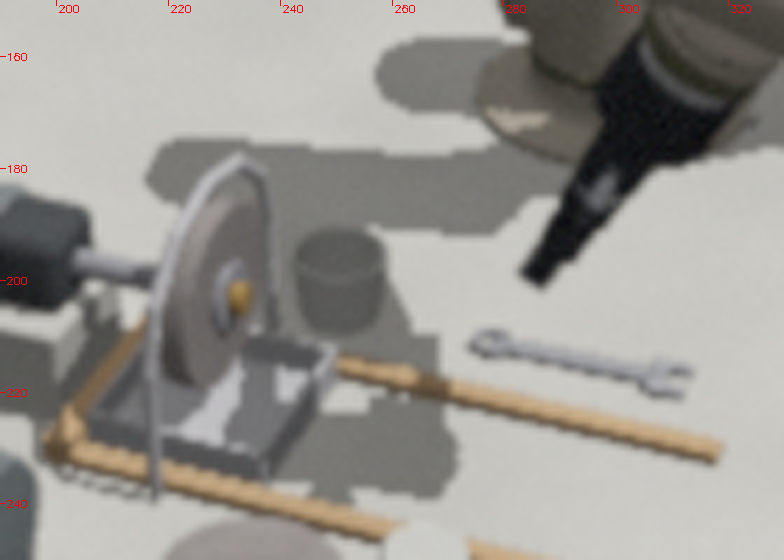

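View pics/t16.png

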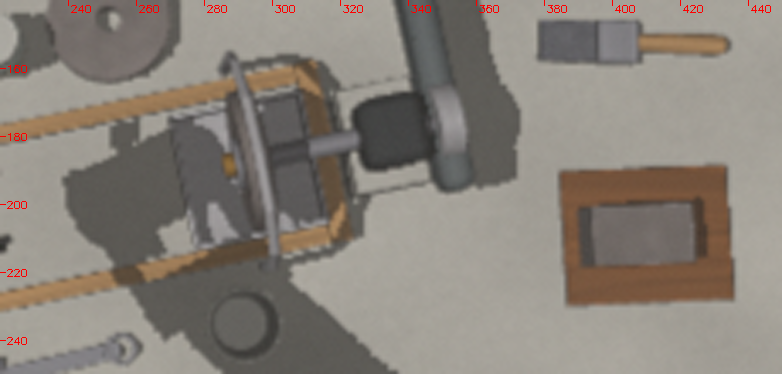

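```bash
python3 - <<'E'
from h import *
np.set_printoptions(precision=4,suppress=True)
d=env.get_image("wrist");T=env.get_image("top")
w=lambda x,y:rayfish(d,(60+x/2-.25,80+y/2-.25))
O=np.array([.5265,-.020]);v=np.array([-.2035,.979]);x=np.array([.979,.2035])
g=lambda p:((p[:2]-O)@x,(p[:2]-O)@v)
for n,p in [("back rim L",atz(w(294,275),.03)),("back rim R",atz(w(485,273),.03)),("top back L",atz(ray(T,(220+172/3.4,140+118/3.4)),.03)),("top back R",atz(ray(T,(220+200/3.4,140+245/3.4)),.03)),
 ("top front",atz(ray(T,(220+312/3.4,140+150/3.4)),.03))]: print(n,g(p))
c=np.mean([atz(ray(T,(370+0,0)),0)],0)
P=[atz(ray(T,(220+a/3.4,140+b/3.4)),.06) for a,b in [(592,207),(693,203),(696,262),(594,266)]];print("stone",np.mean(P,0))
print(env.observe()["ft_force"])
E
```

```text
back rim L (np.float64(-0.06311097188648974), np.float64(0.06077957391492569))
back rim R (np.float64(0.06333574951724899), np.float64(0.06363766672204697))
top back L (np.float64(0.05956732160403786), np.float64(0.05726585598134411))
top back R (np.float64(-0.06407002775141411), np.float64(0.05535574811902644))
top front (np.float64(0.003351419905458079), np.float64(-0.06726798160930625))
stone [ 0.4643 -0.3903  0.06  ]
[-0.0801  0.3784 -0.4175]
```

The back rim is at y ≈ 0.062 (wrist) and 0.056 (top), so the tray's centre is between -9 and -3 mm: home. The stone's centre is at (0.464, -0.390), on the board, and the bystanders look unmoved. Handing in.

```bash
python3 - <<'E'
from rig import env
print(env.close_job()); print(env.observe()["time_s"])
E
```

```text
the job is handed in; nothing more can be done
None
the job is handed in; nothing more can be done
```

The stone is on the wooden board and the tray is home against the stop. I handed the job in at about 31 s of the 69 s allowed; no verdict is reported.

- **Stone:** I lowered it onto the board and released it only once the board carried its weight (the vertical force went from −4.5 to +4.5 N). Afterwards its centre measured (0.464, −0.390), about 18 mm from the board's middle.
- **Tray:** I pushed it along the track with the gripper leaning back from the wheel. It stalled against the stop at 32 N with the tool within 1 mm of where I predicted. The wrist view then put the tray's centre at about y = −3 mm and the top view at about −9 mm. They differ by some 6 mm, but both are within tolerance.
- **Everything else:** The last pictures show the tub, jar, spare wheel, wrench and brush where they were by eye, with the gripper clear of everything. At no point did the measured tool force suggest the wheel had been touched.

**Failed check:** My first grasp closed on nothing, and the shut fingers rested on the stone's top with about 7 N. The real fingertips sat about 38 mm short of the reported tool point; the scene view, the wrist view and that contact height all agreed. I corrected for this in the second grasp and everything after it.

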